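# Fetch the adapter sleeves from behind the reagents

### The arm

A 7-joint arm with a two-finger parallel gripper is mounted at the origin on the work surface. World frame = base frame: x ahead of the robot, y to its left, z up, the work surface at z = 0. Lengths are in m, angles in rad, forces in N, time in s.
With the tool pointing down it reaches from about 0.425 to 0.875 m from the base axis. Payload 4.7 kg.
Tool frame: the origin (TCP) lies midway between the tips of the shut fingers; the grasp point (between the pads) lies bot.pinch_z behind it (bot.pinch_z is the distance from the TCP to the grasp point, in m); z points along the fingers, y is the direction in which the jaws open and shut (so a half turn about z gives the same grasp; the last joint's range is limited). The gripper opens to 85 mm and grips with 20 to 120 N. Pads are 22 mm wide; open, the fingers measure 114 mm over their backs; the gripper's body (76 mm by 85 mm) begins 54 mm behind the grasp point. The pads swing forward as they close: fully open they stand 13 mm farther back than shut.
Start: joints at [1.231, 0.321, -0.07, 1.45, 0.023, 1.371, -0.057], TCP at [0.225, -0.61, 0.231] pointing down, gripper open.
Joint ranges: [-2.86, 2.86], [-0.3, 2.09], [-1.38, 1.24], [0.06, 2.45], [-1.56, 4.7], [0.09, 2.05], [-2.69, 2.69]. Speed limits (rad/s): [2.57, 2.57, 3.14, 3.14, 3.14, 3.14, 3.14].

### API

Orientations are given as a unit quaternion [w, x, y, z].
In Python, from station import bot gives the robot as it stands.
- The arm moves only by the tool servo_tool, never from a script. Its arguments are lists of equal length, an entry for each row: "gripper": the opening, from 0 (shut) to 1 (fully open); "xyz": the shift along the tool's x, y, z in m, a list of three; "twist": the turn, a rotation vector about the tool's x, y, z in degrees, a list of three. In form: {"gripper": [gripper, ...], "xyz": [[tx, ty, tz], ...], "twist": [[rx, ry, rz], ...]}. A call has exactly 8 rows; each row shifts and turns the pose as measured when the row begins, along the tool's axes as they then stand; what a row does not reach is not made up. A row lasts 1/10 s, in which the tool goes at most 50 mm and 8.59 degrees, less where a joint would pass 70% of its speed; a pose out of reach is approached as far as the arm can. A call is refused whole if a number of a shift passes 0.05 or a number of a turn 8.59, either way. A call with a gripper value outside its range is refused whole. The fingers move at their own pace and stop on an object; "force" is the grip in N (left out, the last holds). Time passes only in rows, so rows that do not move let the fingers close, or fill a call up. It gives the time, the measured TCP pose, the force and the opening at its end, in the units of the state.
- bot.get_obs(): the state, without advancing time (a new reading comes with each control period).
- bot.camera(name): name is "scene" or "top" or "wrist"; returns the picture (480x640x3 uint8, red, green, blue); there is no depth.
- bot.camera_params(name): a dict with "camera_matrix" (3x3 intrinsics, pixels), "R" (3x3) and "t" (3): a world point X has camera coordinates R X + t. Camera axes: x right, y down, z forward; pixel columns grow to the right and rows downward; lengths in m; the calibration is good to about 2 mm. The wrist camera is an equidistant fisheye: a pixel r from the principal point sees the ray r / f radians off the axis. A picture is of the moment at which its call begins: read the wrist's pose just before it. camera_params takes no time and is no camera call; for the wrist camera it gives the pose at the moment of the call.
- bot.job_done(): hands the job in, once; it reports no verdict.
The state is a dict: "clock": time; "joints": joint angles; "qvel": joint speeds; "joint_torque": joint torques, N m; "ee_pos": TCP position; "tool_rot": TCP orientation; "contact_force": force on the tool from outside, world axes, zero at the start; "ft_torque": the same for the moment, N m; "width": finger opening in m.
Only numpy, scipy, OpenCV 4.12 (cv2) and the standard library are available. Lean on these libraries where they do the work, as an engineer would, in place of code of your own. Each camera call takes 0.05 s, during which the arm holds its last target.

### The job

Move the round reagent bottle and the box-shaped reagent cartridge out of the way into the shallow white side tray, and only then fetch the two dark grey adapter sleeves that stand behind them, standing each sleeve upright on the floor of the compartment of the divided tote that matches its size (large in large, small in small). When both sleeves are in the tote, put the bottle back in the middle of the round rubber mat and the cartridge back in the middle of the rectangular one, square to it. Keep everything upright and set it down gently, without dropping it.

Things in the scene. Friction and masses are not known exactly. Their poses are not given: they have to be found in the camera images.
- bottle: Round white plastic reagent bottle, closed, 56 mm diameter, straight-sided to 88 mm, then a shoulder and a grey cap (36 mm diameter); 113 mm high in all, 0.24 kg (varies). Starts on the round mat. Origin: centre of its underside; z up.
- cartridge: White plastic reagent cartridge, a closed upright box 56 mm (its x) by 40 mm (its y) by 95 mm high, with a small grey cap on top (24 mm diameter, 10 mm off centre along its x) that makes it 108 mm high; 0.22 kg (varies). Starts on the rectangular mat. Origin: centre of its underside; z up.
- large_sleeve: Large adapter sleeve: an upright dark grey plastic tube, 50 mm outside and 36 mm inside diameter, 60 mm high, 0.07 kg. Starts on the storage bay's 4 mm white floor, its axis about 68 mm beyond that of the bottle or cartridge in front of it; a 55 mm high white back wall stands about 46 mm beyond the sleeve's axis. Origin: centre of its underside.
- small_sleeve: Small adapter sleeve: an upright dark grey plastic tube, 32 mm outside and 20 mm inside diameter, 60 mm high, about 0.035 kg. Starts in the storage bay beside the large sleeve, about 100 mm from it, behind the other reagent. Origin: centre of its underside.
- round_mat: Fixed round black rubber mat, 76 mm diameter, 3 mm thick, in the storage bay: the bottle's home. Origin: centre of its underside, about 4 mm above the table; its x axis points from the mats to the back wall of the bay, its y axis along the row of mats. The two mats lie side by side 108 mm apart, left and right vary.
- square_mat: Fixed rectangular black rubber mat, 76 mm (its x) by 60 mm (its y), 3 mm thick, in the storage bay: the cartridge's home, whose x lies along the mat's x. Origin: centre of its underside, about 4 mm above the table; axes as the round mat's.
- side_tray: Fixed shallow white plastic tray, 220 mm (its x) by 140 mm (its y), floor 3 mm thick, rim 9 mm high and 3 mm thick: the side area, room for bottle and cartridge one behind the other along its x. It lies to the left or right of the bay. Origin: centre of its underside.
- large_cell: Fixed compartment for the large sleeve in the blue divided tote (25 mm high, across the bay from the tray): 80 mm square outside, 72 mm opening, walls 22 mm high, floor 4 mm above its origin. Origin: centre of its underside, 3 mm above the table. Axes along its sides; its y points to the tote's narrow strip of small fittings, its x along the two compartments (84 mm apart, either order).
- small_cell: Fixed compartment module for the small sleeve beside the large one in the tote: 80 mm square outside, thick walls, 48 mm square opening, 22 mm high, floor 4 mm above its origin. Origin: centre of its underside, 3 mm above the table; axes as the large compartment's.
Not all that is in view belongs to the job. What is shaped like the large_sleeve but red is not meant.

How it is judged:
By the outcome, as a careful person would: the job done as asked, in the order asked, and still so for the second after the job is handed in, with the robot touching nothing.
It also fails if it takes over 147 s, if anything falls off the work surface, if the arm or the gripper's body presses on something with over 40 N, if the wrist force passes 120 N, or if a joint passes its speed limit or range.

## Working session

There is one attempt and no reset: what is moved stays moved. The work goes in short steps, Python scripts to look and compute and a tool call to move; the robot and the scene stay as the last step left them, time stands still between calls to the robot, and variables do not carry over. Pictures are saved under pics/ and viewed, and the job is handed in when it is done.

Besides the shell and the picture viewer there is one more tool, called after "Call:" as name(argument=value, ...) on one line, values as JSON. servo_tool: Moves the arm, as the interface text tells. Its arguments: {"type":"object","properties":{"gripper":{"type":"array"},"xyz":{"type":"array"},"twist":{"type":"array"},"force":{"type":"number"}},"required":["gripper","xyz","twist"]}

```bash
ls; mkdir -p pics; python3 - <<'E'
from station import bot
import cv2
o=bot.get_obs();print({k:(v if not hasattr(v,'round') else v) for k,v in o.items()});print(bot.pinch_z)
for n in("scene","top","wrist"):
    p=bot.camera_params(n);print(n,p)
    cv2.imwrite(f"pics/{n}0.png",bot.camera(n)[:,:,::-1])
E
```

```text
pics
{'clock': 0.0, 'joints': array([ 1.23115647,  0.32183845, -0.07006387,  1.45163217,  0.02262984,
        1.37077815, -0.05687658]), 'qvel': array([-0.00037783,  0.00135994, -0.00031416, -0.00189769, -0.0001097 ,
        0.00097794,  0.00157116]), 'joint_torque': array([-4.49963045e-04, -4.93587148e+01, -3.82364122e-01, -3.14339733e+01,
        1.29760103e-02,  1.11615160e-02, -2.11016373e-05]), 'ee_pos': array([ 0.22492118, -0.60930006,  0.2302348 ]), 'tool_rot': array([-9.06497891e-04,  9.84395368e-01,  1.75968420e-01, -2.28439929e-04]), 'contact_force': array([-0.04889351, -0.35372575, -0.08977915]), 'ft_torque': array([ 0.05675226, -0.04146414,  0.0024385 ]), 'width': 0.08534687454029118}
0.0187
scene {'camera_matrix': array([[501.84020868,   0.        , 334.7340838 ],
       [  0.        , 501.84020868, 236.76726085],
       [  0.        ,   0.        ,   1.        ]]), 'R': array([[-0.21945625,  0.97557087,  0.01002142],
       [ 0.61941176,  0.14725902, -0.77113154],
       [-0.75376921, -0.16302225, -0.63659698]]), 't': array([ 0.1310574 , -0.31386345,  1.2861289 ])}
top {'camera_matrix': array([[572.10405461,   0.        , 318.62403834],
       [  0.        , 572.10405461, 241.48867872],
       [  0.        ,   0.        ,   1.        ]]), 'R': array([[ 0.00877798, -0.99984858,  0.01502538],
       [-0.99645491, -0.01000347, -0.08353167],
       [ 0.08366933, -0.01423887, -0.99639184]]), 't': array([-0.03553734,  0.56439578,  0.95476802])}
wrist {'camera_matrix': array([[371.64829954,   0.        , 318.77890492],
       [  0.        , 371.64829954, 237.39520484],
       [  0.        ,   0.        ,   1.        ]]), 'R': array([[ 3.46667263e-01, -9.37987680e-01, -9.59587735e-04],
       [-9.05987145e-01, -3.35104899e-01,  2.58634877e-01],
       [-2.42917891e-01, -8.87908707e-02, -9.65974679e-01]]), 't': array([-0.65028778, -0.03229958,  0.37816027])}
```

View pics/scene0.png

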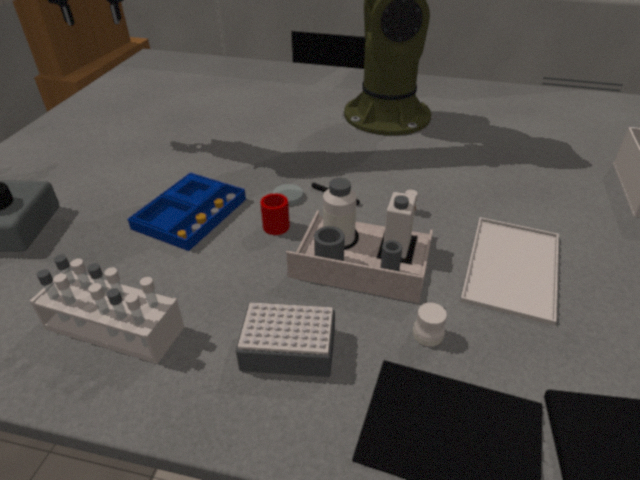

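View pics/top0.png

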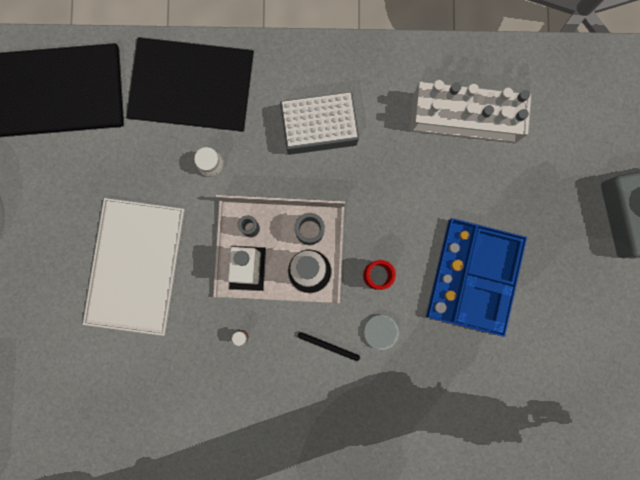

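View pics/wrist0.png

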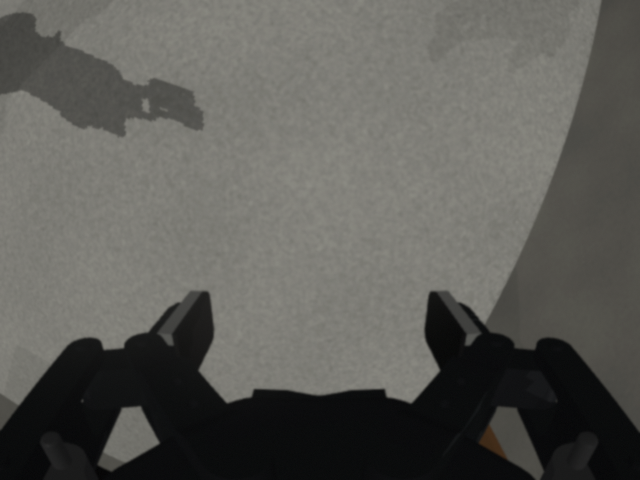

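The scene and top views show the tray on the left (+y), the bay in the middle and the blue tote on the right. The large sleeve is behind the bottle and the small one is behind the cartridge. I'll enlarge the views next.

```bash
python3 - <<'E'
import cv2
a=cv2.imread("pics/top0.png")
cv2.imwrite("pics/topbay.png",cv2.resize(a[185:315,200:355],None,fx=5,fy=4.6 and 5,interpolation=cv2.INTER_CUBIC)[:600])
cv2.imwrite("pics/tottote.png",cv2.resize(a[210:345,415:535],None,fx=4,fy=4,interpolation=cv2.INTER_CUBIC))
cv2.imwrite("pics/toptray.png",cv2.resize(a[190:340,75:195],None,fx=4,fy=4,interpolation=cv2.INTER_CUBIC))
b=cv2.imread("pics/scene0.png")
cv2.imwrite("pics/scbay.png",cv2.resize(b[170:310,270:450],None,fx=4.2,fy=4.2,interpolation=cv2.INTER_CUBIC))
E
```

```text
(no output)
```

View pics/topbay.png

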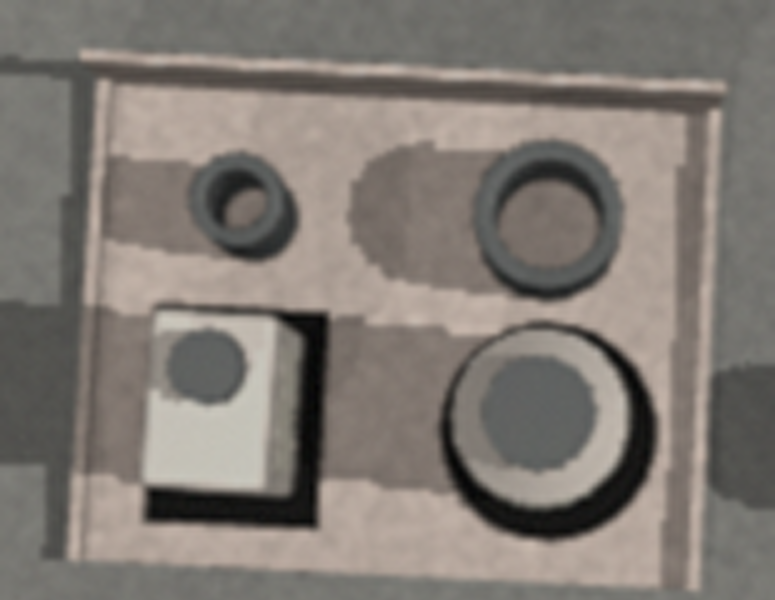

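View pics/tottote.png

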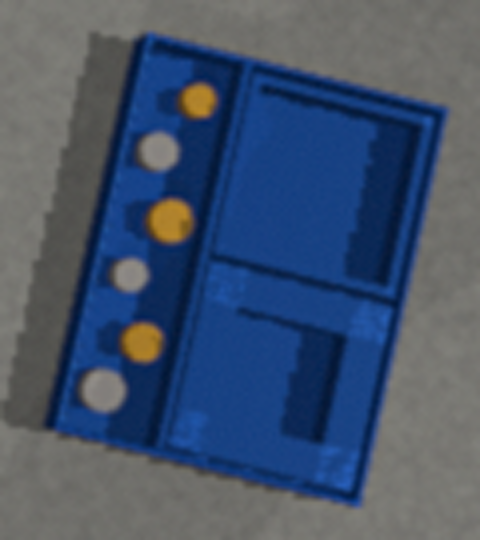

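View pics/toptray.png

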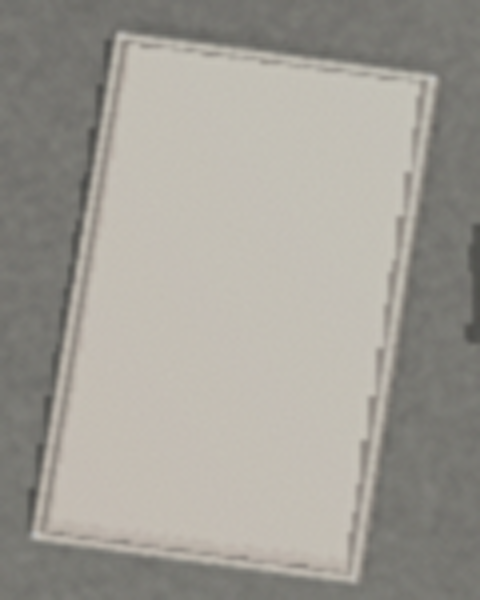

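View pics/scbay.png

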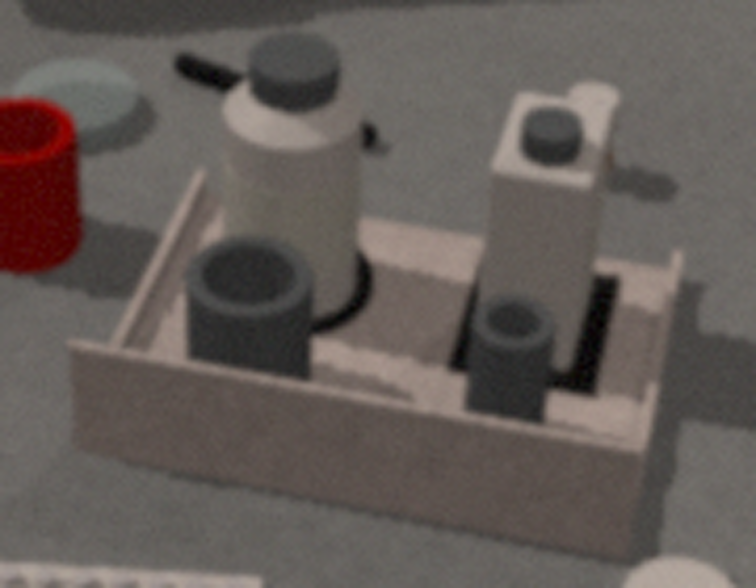

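```bash
cat > h.py <<'E'
import numpy as np
from station import bot
def P(n): return bot.camera_params(n)
def ray(n,u,v,z,p=None):
    p=p or P(n);K=p["camera_matrix"];d=np.array([(u-K[0,2])/K[0,0],(v-K[1,2])/K[0,0],1.])
    if n=="wrist":
        r=np.hypot(d[0],d[1]);d=np.array([d[0]/r*np.sin(r),d[1]/r*np.sin(r),np.cos(r)]) if r>1e-9 else d
    R=p["R"];C=-R.T@p["t"];w=R.T@d
    return C+w*(z-C[2])/w[2]
def proj(n,X,p=None):
    p=p or P(n);K=p["camera_matrix"];X=np.atleast_2d(X);c=X@p["R"].T+p["t"]
    if n=="wrist":
        r=np.hypot(c[:,0],c[:,1]);th=np.arctan2(r,c[:,2]);c=np.c_[c[:,0]/r*th,c[:,1]/r*th,np.ones(len(c))]
    return np.c_[K[0,0]*c[:,0]/c[:,2]+K[0,2],K[0,0]*c[:,1]/c[:,2]+K[1,2]]
def crop(img,x0,y0,x1,y1,s,name):
    import cv2
    cv2.imwrite("pics/"+name,cv2.resize(img[y0:y1,x0:x1,::-1],None,fx=s,fy=s,interpolation=cv2.INTER_CUBIC))
E
python3 - <<'E'
from h import *
np.set_printoptions(precision=4,suppress=True)
def b(u,v,z): return ray("top",200+(u+.5)/5-.5,185+(v+.5)/5-.5,z)[:2]
def t(u,v,z): return ray("top",415+(u+.5)/4-.5,210+(v+.5)/4-.5,z)[:2]
def s(u,v,z): return ray("top",75+(u+.5)/4-.5,190+(v+.5)/4-.5,z)[:2]
def ang(a,b): return np.degrees(np.arctan2(*(a-b)[::-1]))
print("ccap",b(206,366,.115)); c=[b(*q,.102) for q in((153,311),(275,314),(265,493),(143,487))]
print("cart",np.mean(c,0),ang(c[0],c[3]),ang(c[1],c[2]),ang(c[0],c[1]),ang(c[3],c[2]),np.linalg.norm(c[0]-c[3]),np.linalg.norm(c[0]-c[1]))
m=[b(*q,.007) for q in((328,313),(316,527),(145,522))]
print("sqmat",(m[0]+m[2])/2,ang(m[0],m[1]),ang(m[2],m[1]),np.linalg.norm(m[0]-m[1]),np.linalg.norm(m[2]-m[1]))
print("bcap",b(538,412,.12),"mat",b(548,431,.007))
print("L",b(548,213,.064),"S",b(239,199,.064))
q=[t(*q,.025) for q in((145,35),(445,107),(358,503),(50,428))]
print("tote",np.mean(q,0),ang(q[0],q[3]),ang(q[1],q[2]),ang(q[0],q[1]),q, np.linalg.norm(q[0]-q[3]),np.linalg.norm(q[0]-q[1]))
q=[t(*q,.025) for q in((250,75),(438,118),(395,295),(213,255))]
print("Lcell",np.mean(q,0),q)
q=[t(*q,.007) for q in((262,85),(425,125),(388,288),(220,255))]
q=[s(*q,.009) for q in((117,33),(437,76),(357,580),(33,537))]
print("tray",np.mean(q,0),ang(q[0],q[3]),ang(q[1],q[2]),ang(q[0],q[1]), np.linalg.norm(q[0]-q[3]),np.linalg.norm(q[0]-q[1]))
E
```

```text
ccap [0.5306 0.091 ]
cart [0.5203 0.0914] -1.9965246931002212 -2.1475880919579025 89.15194961610722 87.70084507807532 0.05513788426746911 0.038235617741398574
sqmat [0.5188 0.0931] -2.2484880092777924 88.83147916992988 0.07413483253557154 0.05892519574218976
bcap [ 0.5171 -0.0117] mat [ 0.515  -0.0146]
L [ 0.5847 -0.014 ] S [0.5883 0.0875]
tote [ 0.5077 -0.3012] -14.081634146519228 -13.551482037763536 77.00489159198872 [array([ 0.6068, -0.2574]), array([ 0.577 , -0.3865]), array([ 0.4082, -0.3458]), array([ 0.4387, -0.2152])] 0.17333757340843453 0.13247272684242645
Lcell [ 0.5427 -0.3337] [array([ 0.59  , -0.3025]), array([ 0.5722, -0.3834]), array([ 0.4962, -0.3633]), array([ 0.5125, -0.2855])]
tray [0.521  0.2876] -7.066067987928539 -7.310461998086556 82.90052264961564 0.21901661737307493 0.14016216929205472
```

```bash
cat >> h.py <<'E'
from scipy.spatial.transform import Rotation as Ro
def rot(o): q=o["tool_rot"]; return Ro.from_quat([q[1],q[2],q[3],q[0]])
def go(x,y,z,yaw):
    """remaining tool-frame shift & turn; yaw=angle(deg) of tool x in world, z down"""
    o=bot.get_obs();R=rot(o)
    a=np.radians(yaw);T=Ro.from_matrix(np.array([[np.cos(a),np.sin(a),0],[np.sin(a),-np.cos(a),0],[0,0,-1.]]))
    d=R.inv().apply(np.array([x,y,z])-o["ee_pos"]);w=np.degrees((R.inv()*T).as_rotvec())
    np.set_printoptions(precision=4,suppress=True)
    print("t",round(o["clock"],2),"pos",o["ee_pos"],"F",o["contact_force"].round(1),"w",round(o["width"],4),"\nshift mm",(d*1000).round(1),"turn",w.round(2))
E
python3 - <<'E'
from h import *
from scipy.optimize import least_squares
np.set_printoptions(precision=4,suppress=True)
pt,ps=P("top"),P("scene")
def tri(a,b):
    f=lambda X:np.r_[proj("top",X,pt)[0]-a,proj("scene",X,ps)[0]-b]
    r=least_squares(f,[.5,0,.05]);return r.x,r.fun
B=lambda u,v:(200+(u+.5)/5-.5,185+(v+.5)/5-.5)
S=lambda u,v:(270+(u+.5)/4.2-.5,170+(v+.5)/4.2-.5)
print("wall front R",tri(B(696,588),S(205,175)))
print("wall back R",tri(B(722,90),S(72,345)))
print("wall front L",tri(B(75,558),S(680,253)))
print("bcap",tri(B(538,412),S(296,62)))
print("ccap",tri(B(206,366),S(553,122)))
print("L",tri(B(548,213),S(250,275)))
print("S",tri(B(240,199),S(514,320)))
go(.517,-.0135,.25,-2)
E
```

```text
wall front R (array([ 0.4611, -0.0642,  0.0131]), array([-0.9892,  0.2192, -1.1059, -0.0418]))
wall back R (array([ 0.6278, -0.0714,  0.053 ]), array([-0.1463,  0.0378, -0.142 , -0.0084]))
wall front L (array([0.4698, 0.1476, 0.0145]), array([-0.633 ,  0.0499, -0.6646,  0.0306]))
bcap (array([ 0.5171, -0.011 ,  0.1177]), array([-0.4248,  0.0822, -0.4611, -0.01  ]))
ccap (array([0.5305, 0.0916, 0.1151]), array([-0.4013,  0.0461, -0.4163,  0.0103]))
L (array([ 0.5847, -0.0133,  0.0636]), array([-0.3852,  0.0793, -0.3846, -0.0111]))
S (array([0.5882, 0.0883, 0.0639]), array([-0.7112,  0.091 , -0.6862,  0.0116]))
t 0.15 pos [ 0.225  -0.6094  0.2305] F [ 0.4  0.1 -0.6] w 0.0852 
shift mm [ 480.4 -457.9  -18.9] turn [-0.08  0.02 22.27]
```

Call:
servo_tool(gripper=[1, 1, 1, 1, 1, 1, 1, 1], xyz=[[0.034, -0.034, 0], [0.03, -0.038, 0], [0.025, -0.042, 0], [0.02, -0.045, 0], [0.02, -0.045, 0], [0.02, -0.045, 0], [0.02, -0.045, 0], [0.02, -0.045, 0]], twist=[[0, 0, 7.4], [0, 0, 7.4], [0, 0, 7.4], [0, 0, 0], [0, 0, 0], [0, 0, 0], [0, 0, 0], [0, 0, 0]], force=40)

```text
clock: 0.95
ee_pos: [0.3964, -0.2567, 0.2256]
tool_rot: [-0.001, 0.999, -0.033, -0.003]
contact_force: [0.7, -0.1, 0.3]
width: 0.0854
```

```bash
python3 -c "
from h import *
go(.517,-.012,.23,-2)"
```

```text
t 0.95 pos [ 0.3964 -0.2567  0.2256] F [ 0.7 -0.1  0.3] w 0.0854 
shift mm [ 104.2 -252.1   -4.6] turn [-0.1   0.35 -1.78]
```

Call:
servo_tool(gripper=[1, 1, 1, 1, 1, 1, 1, 1], xyz=[[0.018, -0.044, 0], [0.018, -0.044, 0], [0.018, -0.044, 0], [0.018, -0.044, 0], [0.018, -0.043, 0], [0.012, -0.028, 0], [0.002, -0.005, 0], [0, 0, 0]], twist=[[0, 0, -1.8], [0, 0, 0], [0, 0, 0], [0, 0, 0], [0, 0, 0], [0, 0, 0], [0, 0, 0], [0, 0, 0]])

```text
clock: 1.75
ee_pos: [0.5132, 0.0108, 0.2252]
tool_rot: [-0.001, 1.0, -0.01, -0.002]
contact_force: [-0.0, -0.1, 0.4]
width: 0.0857
```

```bash
python3 -c "
from h import *
go(.517,-.0115,.057,-2)
p=P('wrist');im=bot.camera('wrist')
import cv2;cv2.imwrite('pics/w1.png',im[:,:,::-1])"
```

```text
t 1.75 pos [0.5132 0.0108 0.2252] F [-0.  -0.1  0.4] w 0.0857 
shift mm [  4.9  22.7 168.1] turn [-0.16  0.23  0.82]
```

View pics/w1.png

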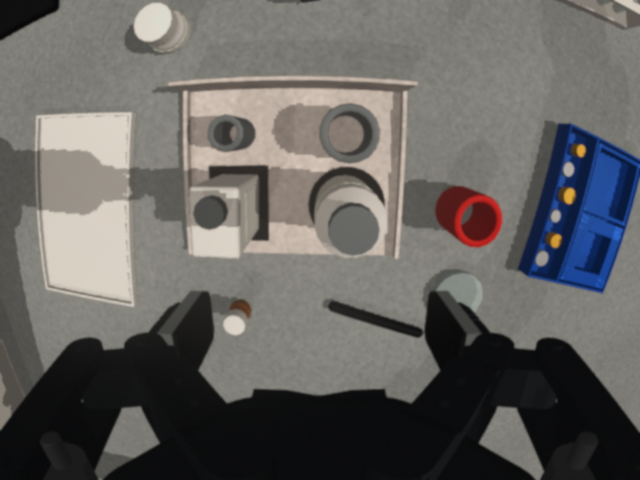

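The wrist view shows the bottle cap near (354,229), the cartridge cap near (210,211), and the sleeve rims near (349,132) and (228,131). I'll cross-check these against the top view.

```bash
python3 - <<'E'
from h import *
import cv2
np.set_printoptions(precision=4,suppress=True)
print(ray("wrist",354,229,.12),ray("wrist",210,211,.115),ray("wrist",349.5,132,.064),ray("wrist",226.5,132.5,.064))
a=cv2.imread("pics/w1.png");crop(a[:,:,::-1],170,70,420,265,3.1,"w1c.png")
a=cv2.imread("pics/w1.png");crop(a[:,:,::-1],505,110,640,300,3,"w1t.png")
E
```

```text
[ 0.5188 -0.0142  0.12  ] [0.5331 0.0873 0.115 ] [ 0.5858 -0.0161  0.064 ] [0.5891 0.0846 0.064 ]
```

View pics/w1c.png

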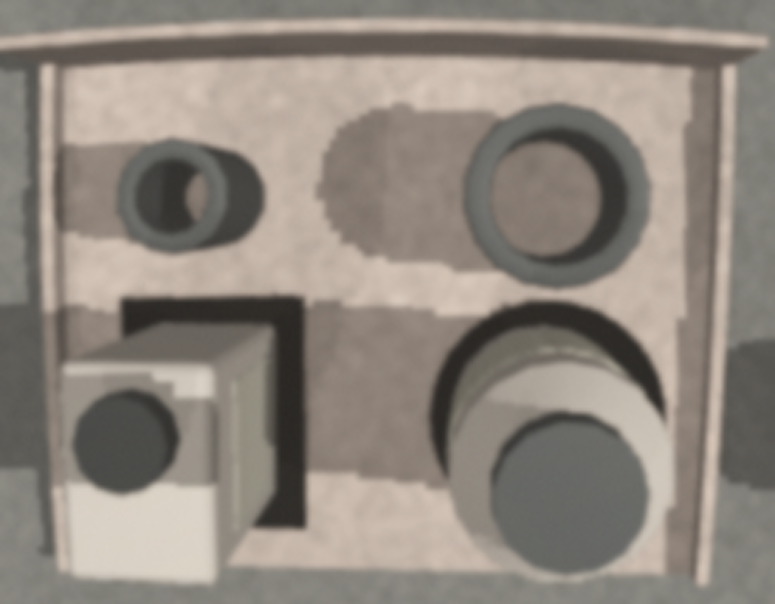

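View pics/w1t.png

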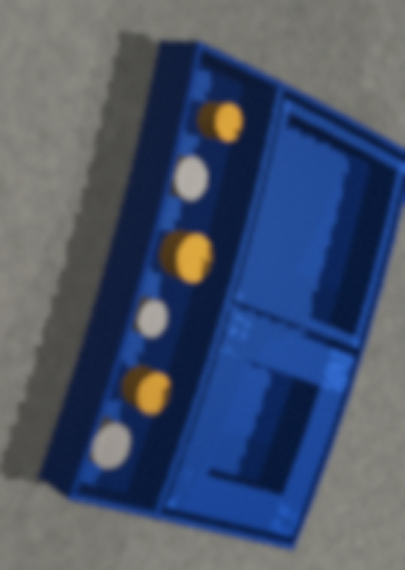

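Call:
servo_tool(gripper=[1, 1, 1, 1, 1, 1, 1, 1], xyz=[[0, 0, 0.02], [0, 0.005, 0.01], [0, 0, 0], [0, 0, 0], [0, 0, 0], [0, 0, 0], [0, 0, 0], [0, 0, 0]], twist=[[0, 0, 0.8], [0, 0, 0], [0, 0, 0], [0, 0, 0], [0, 0, 0], [0, 0, 0], [0, 0, 0], [0, 0, 0]])

```text
clock: 2.6
ee_pos: [0.5125, -0.0034, 0.1963]
tool_rot: [0.001, 1.0, -0.024, -0.001]
contact_force: [-0.2, -0.9, -0.3]
width: 0.0852
```

```bash
python3 - <<'E'
from h import *
import pickle
p=P('wrist');im=bot.camera('wrist');pickle.dump((p,im),open('w2.pkl','wb'))
go(.517,-.0115,.057,-2)
print(bot.get_obs()["qvel"])
crop(im,170,80,420,300,2.7,"w2c.png")
E
```

```text
t 2.65 pos [ 0.5125 -0.0034  0.1964] F [-0.2  0.8 -1.1] w 0.0854 
shift mm [  5.1   7.7 139.4] turn [ 0.07  0.11 -0.69]
[ 0.0003  0.0024  0.0004  0.0005 -0.0004 -0.001  -0.0004]
```

View pics/w2c.png

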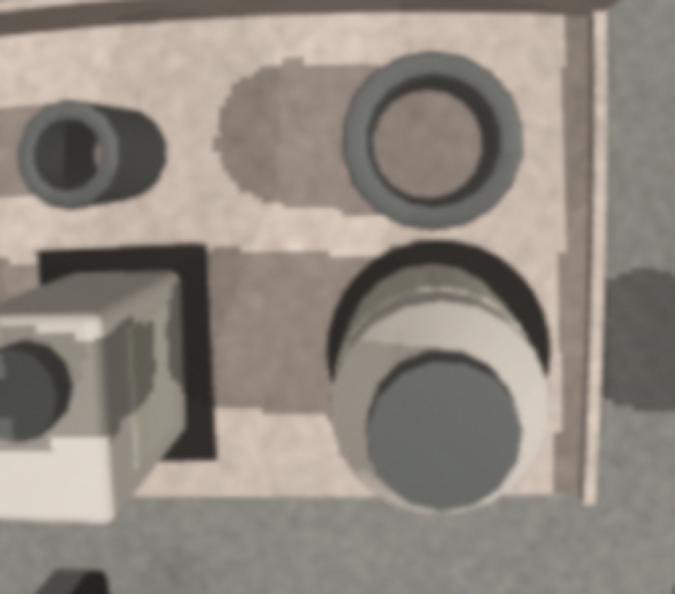

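```bash
python3 - <<'E'
from h import *
import pickle
p,im=pickle.load(open('w2.pkl','rb'))
np.set_printoptions(precision=4,suppress=True)
f=lambda u,v,z:ray("wrist",170+(u+.5)/2.7-.5,80+(v+.5)/2.7-.5,z,p)[:2]
print("bcap",f(444,429,.12),"L",f(433,140,.064),"S",f(69,155,.064),"ccap",f(17,389,.115))
print("mat sq",f(38,254,.007),f(206,245,.007),f(215,460,.007))
print("round mat L/R/top",f(328,355,.007),f(550,355,.007),f(438,239,.007))
E
```

```text
bcap [ 0.5196 -0.0137] L [ 0.5853 -0.0157] S [0.5887 0.0861] ccap [0.533 0.088]
mat sq [0.5577 0.1198] [0.556  0.0596] [0.4811 0.0631]
round mat L/R/top [0.5163 0.0209] [ 0.5128 -0.0542] [ 0.5536 -0.0177]
```

Call:
servo_tool(gripper=[1, 1, 1, 1, 1, 1, 1, 1], xyz=[[0.005, 0.009, 0], [0.001, 0, 0.03], [0, 0, 0.04], [0, 0, 0.04], [0, 0, 0.024], [0, 0, 0.004], [0, 0, 0], [0, 0, 0]], twist=[[0, 0, -0.7], [0, 0, 0], [0, 0, 0], [0, 0, 0], [0, 0, 0], [0, 0, 0], [0, 0, 0], [0, 0, 0]])

```text
clock: 3.45
ee_pos: [0.524, -0.0179, 0.0573]
tool_rot: [0.002, 1.0, -0.016, 0.003]
contact_force: [-0.9, -0.0, 0.2]
width: 0.0854
```

```bash
python3 -c "
from h import *
go(.518,-.0128,.057,-2)"
```

```text
t 3.45 pos [ 0.524  -0.0179  0.0573] F [-0.9 -0.   0.2] w 0.0854 
shift mm [-6.2 -4.9  0.3] turn [ 0.19 -0.38  0.13]
```

Call:
servo_tool(gripper=[1, 1, 1, 1, 1, 1, 1, 1], xyz=[[-0.004, -0.003, 0], [-0.002, -0.001, 0], [0, 0, 0], [0, 0, 0], [0, 0, 0], [0, 0, 0], [0, 0, 0], [0, 0, 0]], twist=[[0.2, -0.4, 0.1], [0, 0, 0], [0, 0, 0], [0, 0, 0], [0, 0, 0], [0, 0, 0], [0, 0, 0], [0, 0, 0]])

```text
clock: 4.25
ee_pos: [0.5215, -0.0137, 0.0625]
tool_rot: [0.001, 1.0, -0.017, 0.004]
contact_force: [-1.5, 0.7, 1.3]
width: 0.0855
```

```bash
python3 -c "
from h import *
go(.518,-.0128,.057,-2)"
```

```text
t 4.25 pos [ 0.5215 -0.0137  0.0625] F [-1.5  0.7  1.3] w 0.0855 
shift mm [-3.6 -0.8  5.5] turn [ 0.09 -0.47  0.03]
```

Call:
servo_tool(gripper=[1, 1, 1, 0.3, 0.3, 0.3, 0.3, 0.3], xyz=[[-0.002, 0, 0.003], [-0.001, 0, 0.002], [0, 0, 0], [0, 0, 0], [0, 0, 0], [0, 0, 0], [0, 0, 0], [0, 0, 0]], twist=[[0, -0.3, 0], [0, -0.1, 0], [0, 0, 0], [0, 0, 0], [0, 0, 0], [0, 0, 0], [0, 0, 0], [0, 0, 0]], force=40)

```text
clock: 5.05
ee_pos: [0.5181, -0.0133, 0.0568]
tool_rot: [0.001, 1.0, -0.017, 0.0]
contact_force: [0.6, 0.4, 0.5]
width: 0.0549
```

```bash
python3 -c "
from h import *
go(.518,-.0128,.057,-2)"
```

```text
t 5.05 pos [ 0.5181 -0.0133  0.0568] F [0.6 0.4 0.5] w 0.0549 
shift mm [-0.1 -0.5 -0.2] turn [ 0.07 -0.01  0.05]
```

Call:
servo_tool(gripper=[0.3, 0.3, 0.3, 0.3, 0.3, 0.3, 0.3, 0.3], xyz=[[0, 0, -0.015], [0, 0, -0.03], [0, 0, -0.035], [0, 0, -0.035], [0, 0, -0.02], [0, 0, -0.005], [0, 0, 0], [0, 0, 0]], twist=[[0, 0, 0], [0, 0, 0], [0, 0, 0], [0, 0, 0], [0, 0, 0], [0, 0, 0], [0, 0, 0], [0, 0, 0]])

```text
clock: 5.85
ee_pos: [0.5146, -0.0129, 0.2027]
tool_rot: [0.0, 1.0, -0.016, -0.003]
contact_force: [-0.0, -0.8, -2.3]
width: 0.0551
```

```bash
python3 -c "
from h import *
go(.573,.281,.19,-2)"
```

```text
t 5.85 pos [ 0.5146 -0.0129  0.2027] F [-0.  -0.8 -2.3] w 0.0551 
shift mm [  48.8 -295.7   12.1] turn [0.05 0.37 0.13]
```

Call:
servo_tool(gripper=[0.3, 0.3, 0.3, 0.3, 0.3, 0.3, 0.3, 0.3], xyz=[[0.004, -0.02, 0], [0.006, -0.038, 0], [0.008, -0.045, 0], [0.008, -0.047, 0.003], [0.008, -0.047, 0.003], [0.008, -0.045, 0.003], [0.006, -0.03, 0], [0.002, -0.012, 0]], twist=[[0, 0, 0], [0, 0, 0], [0, 0, 0], [0, 0, 0], [0, 0, 0], [0, 0, 0], [0, 0, 0], [0, 0, 0]])

```text
clock: 6.65
ee_pos: [0.5706, 0.2705, 0.1761]
tool_rot: [0.003, 1.0, -0.022, -0.015]
contact_force: [-0.7, 0.7, -1.8]
width: 0.0553
```

```bash
python3 -c "
from h import *
go(.573,.281,.053,-2)"
```

```text
t 6.65 pos [0.5706 0.2705 0.1761] F [-0.7  0.7 -1.8] w 0.0553 
shift mm [  5.6 -11.4 122.9] turn [ 0.39  1.69 -0.56]
```

Call:
servo_tool(gripper=[0.3, 0.3, 0.3, 0.3, 0.3, 0.3, 0.3, 0.3], xyz=[[0.002, -0.003, 0.01], [0.002, -0.003, 0.025], [0, 0, 0.03], [0, 0, 0.025], [0, 0, 0.01], [0, 0, 0], [0, 0, 0], [0, 0, 0]], twist=[[0.2, 0.8, -0.3], [0.2, 0.5, -0.2], [0, 0.2, 0], [0, 0, 0], [0, 0, 0], [0, 0, 0], [0, 0, 0], [0, 0, 0]])

```text
clock: 7.45
ee_pos: [0.5703, 0.2727, 0.066]
tool_rot: [0.003, 1.0, -0.017, -0.007]
contact_force: [0.1, -0.1, -3.0]
width: 0.0547
```

```bash
python3 -c "
from h import *
go(.573,.281,.053,-2)"
```

```text
t 7.45 pos [0.5703 0.2727 0.066 ] F [ 0.1 -0.1 -3. ] w 0.0547 
shift mm [ 2.6 -8.5 12.9] turn [0.34 0.79 0.03]
```

Call:
servo_tool(gripper=[0.3, 0.3, 0.3, 0.3, 0.3, 0.3, 0.3, 0.3], xyz=[[0.001, -0.004, 0], [0.001, -0.004, 0.002], [0, 0, 0.003], [0, 0, 0.003], [0, 0, 0.002], [0, 0, 0.001], [0, 0, 0], [0, 0, 0]], twist=[[0.2, 0.5, 0], [0.1, 0.3, 0], [0, 0, 0], [0, 0, 0], [0, 0, 0], [0, 0, 0], [0, 0, 0], [0, 0, 0]])

```text
clock: 8.25
ee_pos: [0.5749, 0.2826, 0.0578]
tool_rot: [-0.001, 1.0, -0.017, 0.003]
contact_force: [0.0, 0.6, -1.5]
width: 0.055
```

```bash
python3 -c "
from h import *
go(.573,.281,.053,-2)"
```

```text
t 8.25 pos [0.5749 0.2826 0.0578] F [ 0.   0.6 -1.5] w 0.055 
shift mm [-1.8  1.7  4.7] turn [-0.12 -0.4   0.03]
```

Call:
servo_tool(gripper=[0.3, 0.3, 0.3, 0.3, 0.3, 0.3, 0.3, 0.3], xyz=[[0, 0, 0.001], [0, 0, 0.001], [0, 0, 0.001], [0, 0, 0.001], [0, 0, 0.001], [0, 0, 0], [0, 0, 0], [0, 0, 0]], twist=[[-0.1, -0.2, 0], [0, -0.1, 0], [0, 0, 0], [0, 0, 0], [0, 0, 0], [0, 0, 0], [0, 0, 0], [0, 0, 0]])

```text
clock: 9.05
ee_pos: [0.5754, 0.2825, 0.0529]
tool_rot: [-0.0, 1.0, -0.017, 0.001]
contact_force: [0.4, -0.4, -1.7]
width: 0.0547
```

```bash
python3 -c "
from h import *
go(.573,.281,.053,-2)"
```

```text
t 9.05 pos [0.5754 0.2825 0.0529] F [ 0.4 -0.4 -1.7] w 0.0547 
shift mm [-2.3  1.6 -0.1] turn [-0.02 -0.12  0.  ]
```

Call:
servo_tool(gripper=[0.3, 0.3, 0.3, 0.3, 0.3, 0.3, 0.3, 0.3], xyz=[[0, 0, 0.0007], [0, 0, 0.0007], [0, 0, 0.0007], [0, 0, 0], [0, 0, 0], [0, 0, 0], [0, 0, 0], [0, 0, 0]], twist=[[0, 0, 0], [0, 0, 0], [0, 0, 0], [0, 0, 0], [0, 0, 0], [0, 0, 0], [0, 0, 0], [0, 0, 0]])

```text
clock: 9.85
ee_pos: [0.5756, 0.2826, 0.0528]
tool_rot: [0.0, 1.0, -0.017, 0.002]
contact_force: [-1.3, -0.9, 1.9]
width: 0.0553
```

```bash
python3 -c "
from h import *
go(.573,.281,.053,-2)
im=bot.camera('scene');crop(im,440,170,600,330,3.6,'s1.png')"
```

```text
t 9.85 pos [0.5756 0.2826 0.0528] F [-1.3 -0.9  1.9] w 0.0553 
shift mm [-2.5  1.7 -0.2] turn [ 0.03 -0.17  0.  ]
```

View pics/s1.png

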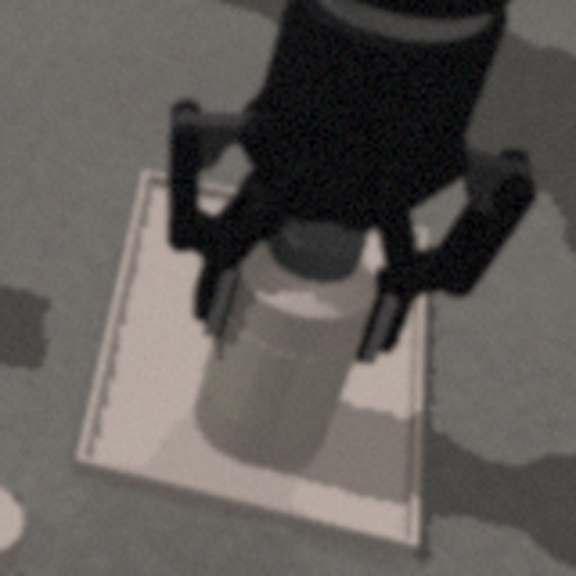

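The picture shows the bottle standing in the far part of the tray, at about (270,440) in the crop. The force has turned upward, so it is resting on the floor and I can release it.

Call:
servo_tool(gripper=[0.8, 1, 1, 1, 1, 1, 1, 1], xyz=[[0, 0, 0], [0, 0, 0], [0, 0, 0], [0, 0, -0.005], [0, 0, -0.02], [0, 0, -0.04], [0, 0, -0.045], [0, 0, -0.03]], twist=[[0, 0, 0], [0, 0, 0], [0, 0, 0], [0, 0, 0], [0, 0, 0], [0, 0, 0], [0, 0, 0], [0, 0, 0]])

```text
clock: 10.7
ee_pos: [0.573, 0.2814, 0.1917]
tool_rot: [0.001, 1.0, -0.017, -0.003]
contact_force: [-0.3, 1.0, 0.2]
width: 0.0854
```

```bash
python3 -c "
from h import *
go(.521,.0902,.18,-2)"
```

```text
t 10.7 pos [0.573  0.2814 0.1917] F [-0.3  1.   0.2] w 0.0854 
shift mm [-45.4 192.9  12.4] turn [0.12 0.31 0.05]
```

Call:
servo_tool(gripper=[1, 1, 1, 1, 1, 1, 1, 1], xyz=[[-0.007, 0.03, 0], [-0.01, 0.044, 0], [-0.011, 0.046, 0], [-0.009, 0.04, 0], [-0.004, 0.022, 0], [-0.002, 0.006, 0], [0, 0, 0], [0, 0, 0]], twist=[[0, 0, 0], [0, 0, 0], [0, 0, 0], [0, 0, 0], [0, 0, 0], [0, 0, 0], [0, 0, 0], [0, 0, 0]])

```text
clock: 11.5
ee_pos: [0.5259, 0.0954, 0.201]
tool_rot: [-0.003, 1.0, -0.014, 0.006]
contact_force: [-1.1, 0.8, 1.0]
width: 0.0852
```

```bash
python3 -c "
from h import *
go(.521,.0902,.057,-2)"
```

```text
t 11.5 pos [0.5259 0.0954 0.201 ] F [-1.1  0.8  1. ] w 0.0852 
shift mm [ -6.4   6.1 143.9] turn [-0.34 -0.67  0.35]
```

Call:
servo_tool(gripper=[1, 1, 1, 1, 1, 1, 1, 1], xyz=[[-0.003, 0.004, 0.015], [-0.002, 0.001, 0.035], [0, 0, 0.035], [0, 0, 0.03], [0, 0, 0.015], [0, 0, 0.003], [0, 0, 0], [0, 0, 0]], twist=[[-0.3, -0.5, 0.3], [0, 0, 0], [0, 0, 0], [0, 0, 0], [0, 0, 0], [0, 0, 0], [0, 0, 0], [0, 0, 0]])

```text
clock: 12.3
ee_pos: [0.5191, 0.1039, 0.0585]
tool_rot: [-0.004, 1.0, -0.008, -0.001]
contact_force: [0.4, -0.7, 0.5]
width: 0.085
```

```bash
python3 -c "
from h import *
go(.521,.0902,.057,-2)"
```

```text
t 12.3 pos [0.5191 0.1039 0.0585] F [ 0.4 -0.7  0.5] w 0.085 
shift mm [ 2.1 13.7  1.4] turn [-0.42  0.12  1.1 ]
```

Call:
servo_tool(gripper=[1, 1, 1, 1, 1, 1, 1, 1], xyz=[[0.001, 0.006, 0], [0.001, 0.005, 0], [0, 0.002, 0], [0, 0, 0], [0, 0, 0], [0, 0, 0], [0, 0, 0], [0, 0, 0]], twist=[[-0.3, 0, 0.6], [0, 0, 0.4], [0, 0, 0], [0, 0, 0], [0, 0, 0], [0, 0, 0], [0, 0, 0], [0, 0, 0]])

```text
clock: 13.1
ee_pos: [0.524, 0.0897, 0.0622]
tool_rot: [-0.001, 1.0, -0.018, 0.003]
contact_force: [0.2, -0.3, 0.9]
width: 0.0858
```

```bash
python3 -c "
from h import *
go(.521,.0902,.057,-2)"
```

```text
t 13.1 pos [0.524  0.0897 0.0622] F [ 0.2 -0.3  0.9] w 0.0858 
shift mm [-3.  -0.4  5.1] turn [-0.07 -0.29 -0.05]
```

Call:
servo_tool(gripper=[1, 1, 1, 0.6, 0.2, 0.2, 0.2, 0.2], xyz=[[-0.002, 0, 0.003], [-0.001, 0, 0.002], [0, 0, 0], [0, 0, 0], [0, 0, 0], [0, 0, 0], [0, 0, 0], [0, 0, 0]], twist=[[-0.1, -0.2, 0], [0, 0, 0], [0, 0, 0], [0, 0, 0], [0, 0, 0], [0, 0, 0], [0, 0, 0], [0, 0, 0]])

```text
clock: 13.9
ee_pos: [0.5205, 0.0904, 0.0565]
tool_rot: [0.0, 1.0, -0.017, 0.0]
contact_force: [-1.1, 0.7, -0.3]
width: 0.0396
```

```bash
python3 -c "
from h import *
go(.521,.0902,.057,-2)"
```

```text
t 13.9 pos [0.5205 0.0904 0.0565] F [-1.1  0.7 -0.3] w 0.0396 
shift mm [ 0.5  0.2 -0.5] turn [ 0.02 -0.05 -0.  ]
```

Call:
servo_tool(gripper=[0.2, 0.2, 0.2, 0.2, 0.2, 0.2, 0.2, 0.2], xyz=[[0, 0, -0.012], [0, 0, -0.025], [0, 0, -0.03], [0, -0.01, -0.015], [-0.005, -0.03, -0.003], [-0.01, -0.04, 0], [-0.01, -0.04, 0], [-0.01, -0.035, 0]], twist=[[0, 0, 0], [0, 0, 0], [0, 0, 0], [0, 0, 0], [0, 0, 0], [0, 0, 0], [0, 0, 0], [0, 0, 0]])

```text
clock: 14.7
ee_pos: [0.4923, 0.2426, 0.1479]
tool_rot: [0.002, 1.0, -0.025, 0.0]
contact_force: [0.6, 0.3, -2.4]
width: 0.04
```

```bash
python3 -c "
from h import *
go(.466,.294,.063,-2)"
```

```text
t 14.7 pos [0.4923 0.2426 0.1479] F [ 0.6  0.3 -2.4] w 0.04 
shift mm [-29.  -50.4  84.6] turn [ 0.25 -0.04 -0.88]
```

Call:
servo_tool(gripper=[0.2, 0.2, 0.2, 0.2, 0.2, 0.2, 0.2, 0.2], xyz=[[-0.012, -0.018, 0.008], [-0.008, -0.01, 0.018], [-0.003, -0.003, 0.022], [0, 0, 0.018], [0, 0, 0.008], [0, 0, 0.002], [0, 0, 0], [0, 0, 0]], twist=[[0, 0, -0.5], [0, 0, 0], [0, 0, 0], [0, 0, 0], [0, 0, 0], [0, 0, 0], [0, 0, 0], [0, 0, 0]])

```text
clock: 15.5
ee_pos: [0.4677, 0.2846, 0.0757]
tool_rot: [-0.001, 1.0, -0.015, 0.002]
contact_force: [0.4, 0.2, -2.2]
width: 0.0398
```

```bash
python3 -c "
from h import *
go(.466,.294,.0535,-2)"
```

```text
t 15.5 pos [0.4677 0.2846 0.0757] F [ 0.4  0.2 -2.2] w 0.0398 
shift mm [-2.1 -9.3 22.2] turn [-0.06 -0.28  0.32]
```

Call:
servo_tool(gripper=[0.2, 0.2, 0.2, 0.2, 0.2, 0.2, 0.2, 0.2], xyz=[[-0.001, -0.004, 0.003], [-0.001, -0.003, 0.004], [0, -0.001, 0.005], [0, 0, 0.004], [0, 0, 0.002], [0, 0, 0.001], [0, 0, 0], [0, 0, 0]], twist=[[0, -0.2, 0.3], [0, 0, 0], [0, 0, 0], [0, 0, 0], [0, 0, 0], [0, 0, 0], [0, 0, 0], [0, 0, 0]])

```text
clock: 16.3
ee_pos: [0.4675, 0.2935, 0.0567]
tool_rot: [-0.001, 1.0, -0.018, 0.002]
contact_force: [0.5, 0.7, -2.5]
width: 0.0397
```

```bash
python3 -c "
from h import *
go(.466,.294,.0535,-2)"
```

```text
t 16.3 pos [0.4675 0.2935 0.0567] F [ 0.5  0.7 -2.5] w 0.0397 
shift mm [-1.5 -0.5  3.2] turn [-0.12 -0.22 -0.09]
```

Call:
servo_tool(gripper=[0.2, 0.2, 0.2, 0.2, 0.2, 0.2, 0.2, 0.2], xyz=[[0, 0, 0.001], [0, 0, 0.001], [0, 0, 0.001], [0, 0, 0.001], [0, 0, 0.0007], [0, 0, 0], [0, 0, 0], [0, 0, 0]], twist=[[-0.1, -0.2, 0], [0, 0, 0], [0, 0, 0], [0, 0, 0], [0, 0, 0], [0, 0, 0], [0, 0, 0], [0, 0, 0]])

```text
clock: 17.1
ee_pos: [0.4681, 0.2937, 0.0525]
tool_rot: [-0.0, 1.0, -0.018, 0.001]
contact_force: [0.1, -1.5, -1.4]
width: 0.0394
```

```bash
python3 -c "
from h import *
go(.466,.294,.0525,-2)"
```

```text
t 17.1 pos [0.4681 0.2937 0.0525] F [ 0.1 -1.5 -1.4] w 0.0394 
shift mm [-2.1 -0.2 -0. ] turn [-0.03 -0.07 -0.11]
```

Call:
servo_tool(gripper=[0.2, 0.2, 0.2, 0.2, 0.2, 0.2, 0.2, 0.2], xyz=[[0, 0, 0.0007], [0, 0, 0.0007], [0, 0, 0.0007], [0, 0, 0], [0, 0, 0], [0, 0, 0], [0, 0, 0], [0, 0, 0]], twist=[[0, 0, 0], [0, 0, 0], [0, 0, 0], [0, 0, 0], [0, 0, 0], [0, 0, 0], [0, 0, 0], [0, 0, 0]])

```text
clock: 17.9
ee_pos: [0.4683, 0.2939, 0.0524]
tool_rot: [0.0, 1.0, -0.018, 0.001]
contact_force: [-0.9, -0.8, 1.1]
width: 0.0397
```

```bash
python3 -c "
from h import *
go(.466,.294,.0525,-2)
im=bot.camera('scene');crop(im,440,150,600,310,3.6,'s2.png')"
```

```text
t 17.9 pos [0.4683 0.2939 0.0524] F [-0.9 -0.8  1.1] w 0.0397 
shift mm [-2.3 -0.1 -0.1] turn [ 0.04 -0.12 -0.11]
```

View pics/s2.png

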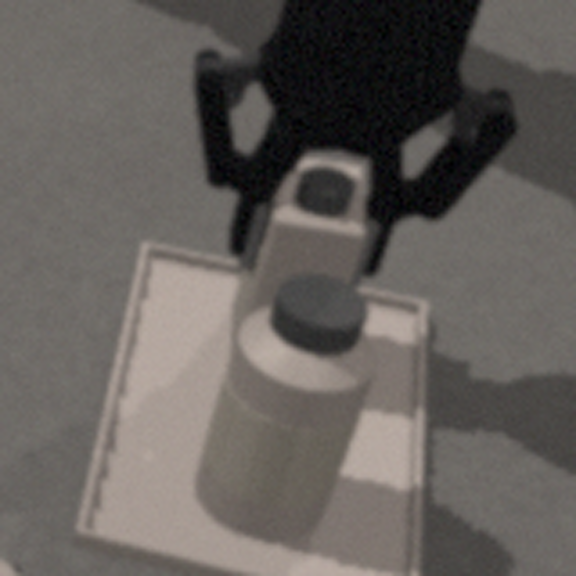

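Both reagents stand upright in the tray. The bottle base is at about (265,510) in the crop, with the cartridge behind it.

Call:
servo_tool(gripper=[0.7, 1, 1, 1, 1, 1, 1, 1], xyz=[[0, 0, 0], [0, 0, 0], [0, 0, 0], [0, 0, -0.01], [0, 0, -0.03], [0, 0, -0.045], [0, 0.01, -0.035], [0.01, 0.03, -0.01]], twist=[[0, 0, 0], [0, 0, 0], [0, 0, 0], [0, 0, 0], [0, 0, 0], [0, 0, 0], [0, 0, 0], [0, 0, 0]])

```text
clock: 18.75
ee_pos: [0.4736, 0.2581, 0.1875]
tool_rot: [-0.001, 1.0, -0.013, -0.001]
contact_force: [1.2, -0.4, -0.3]
width: 0.0855
```

```bash
python3 -c "
from h import *
go(.585,-.0149,.16,-2)"
```

```text
t 18.75 pos [0.4736 0.2581 0.1875] F [ 1.2 -0.4 -0.3] w 0.0855 
shift mm [118.6 270.   26.5] turn [-0.17  0.08  0.48]
```

Call:
servo_tool(gripper=[1, 1, 0.8, 0.75, 0.75, 0.75, 0.75, 0.75], xyz=[[0.012, 0.03, 0], [0.014, 0.044, 0], [0.01, 0.045, 0], [0.005, 0.048, 0], [0.002, 0.045, 0], [0.003, 0.033, 0], [0.01, 0.01, 0], [0, 0, 0]], twist=[[0, 0, 5], [0, 0, 6], [0, 0, 6], [0, 0, 1.5], [0, 0, 0], [0, 0, 0], [0, 0, 0], [0, 0, 0]])

```text
clock: 19.55
ee_pos: [0.4692, -0.0083, 0.1968]
tool_rot: [-0.004, 0.983, -0.181, 0.008]
contact_force: [0.3, 0.2, -0.5]
width: 0.0639
```

```bash
python3 -c "
from h import *
go(.585,-.0149,.1,-20)"
```

```text
t 19.55 pos [ 0.4692 -0.0083  0.1968] F [ 0.3  0.2 -0.5] w 0.0639 
shift mm [109.1 -34.1  98.8] turn [-0.6  -0.85 -0.88]
```

Call:
servo_tool(gripper=[0.75, 0.75, 0.75, 0.75, 0.75, 0.75, 0.75, 0.75], xyz=[[0.02, -0.008, 0.01], [0.035, -0.011, 0.015], [0.03, -0.009, 0.02], [0.016, -0.005, 0.02], [0.004, -0.001, 0.01], [0, 0, 0], [0, 0, 0], [0, 0, 0]], twist=[[-0.3, -0.4, -0.5], [-0.2, -0.2, -0.3], [0, 0, 0], [0, 0, 0], [0, 0, 0], [0, 0, 0], [0, 0, 0], [0, 0, 0]])

```text
clock: 20.35
ee_pos: [0.5873, 0.0014, 0.1254]
tool_rot: [-0.004, 0.986, -0.168, 0.005]
contact_force: [-0.2, -0.4, 0.6]
width: 0.0639
```

```bash
python3 - <<'E'
from h import *
go(.585,-.0149,.1,-20)
import pickle
p=P('wrist');im=bot.camera('wrist');pickle.dump((p,im),open('w3.pkl','wb'))
t=bot.camera('top');crop(t,200,185,360,310,5,"t3.png")
crop(im,150,60,550,400,2,"w3c.png")
E
```

```text
t 20.35 pos [0.5873 0.0014 0.1254] F [-0.2 -0.4  0.6] w 0.0639 
shift mm [ 3.  16.5 25.3] turn [-0.59 -0.48  0.7 ]
```

View pics/w3c.png

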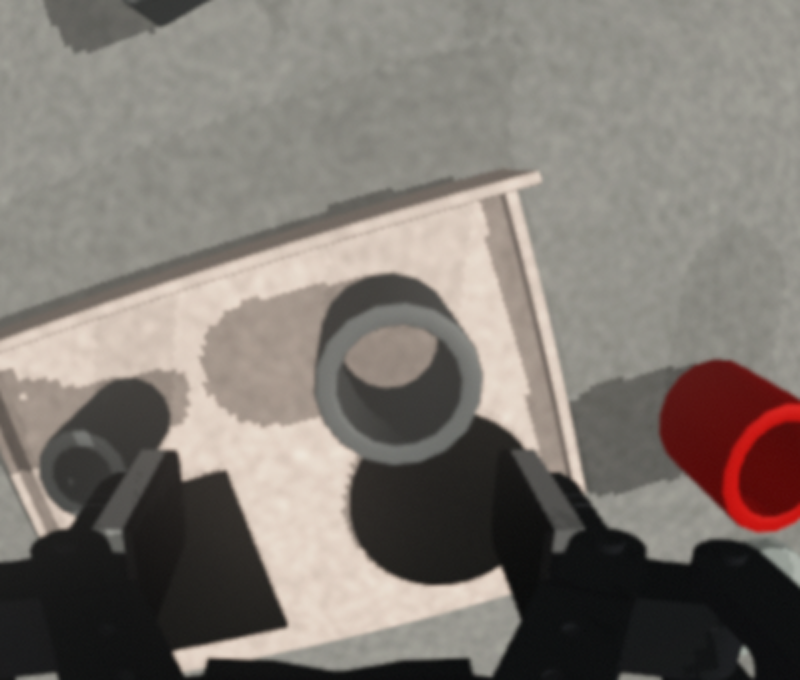

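View pics/t3.png

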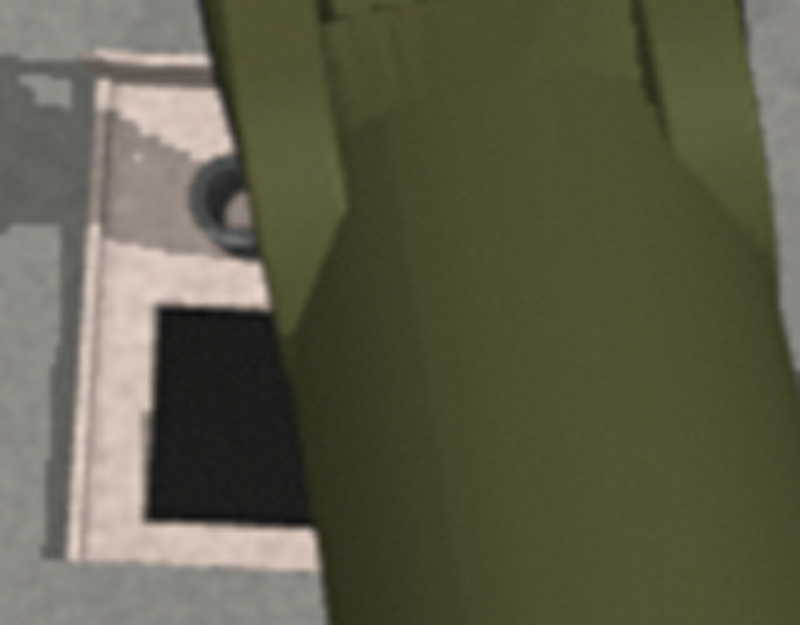

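```bash
python3 - <<'E'
from h import *
import pickle
p,im=pickle.load(open('w3.pkl','rb'))
np.set_printoptions(precision=4,suppress=True)
f=lambda u,v,z:ray("wrist",150+(u+.5)/2-.5,60+(v+.5)/2-.5,z,p)[:2]
print("L",f(399,384,.064),"S",f(84,472,.064),"wall R",f(520,190,.015),f(583,490,.015),"backw",f(330,232,.055))
print("rm", f(438,585,.007),f(350,500,.007))
go(.585,-.0155,.06,-20)
E
```

```text
L [ 0.586  -0.0159] S [0.5902 0.0855] wall R [ 0.623  -0.0761] [ 0.5059 -0.0694] backw [ 0.6329 -0.0112]
rm [ 0.4804 -0.0033] [0.5298 0.0181]
t 20.45 pos [0.5876 0.0011 0.1258] F [-0.2 -0.8 -0.3] w 0.0643 
shift mm [ 2.4 17.2 65.7] turn [-0.58 -0.54  0.67]
```

Call:
servo_tool(gripper=[0.8, 0.8, 0.8, 0.8, 0.8, 0.8, 0.8, 0.8], xyz=[[0.001, 0.008, 0.005], [0.001, 0.006, 0.012], [0, 0.002, 0.012], [0, 0, 0.006], [0, 0, 0], [0, 0, 0], [0, 0, 0], [0, 0, 0]], twist=[[-0.3, -0.3, 0.4], [-0.2, -0.2, 0.2], [0, 0, 0], [0, 0, 0], [0, 0, 0], [0, 0, 0], [0, 0, 0], [0, 0, 0]])

```text
clock: 21.25
ee_pos: [0.5833, -0.0176, 0.0887]
tool_rot: [0.0, 0.985, -0.175, 0.001]
contact_force: [-0.4, 0.3, 0.8]
width: 0.0683
```

```bash
python3 - <<'E'
from h import *
go(.5855,-.0152,.025,-20)
E
```

```text
t 21.25 pos [ 0.5833 -0.0176  0.0887] F [-0.4  0.3  0.8] w 0.0683 
shift mm [ 1.1 -3.  63.7] turn [ 0.04 -0.09 -0.1 ]
```

Call:
servo_tool(gripper=[0.8, 0.8, 0.8, 0.8, 0.8, 0.8, 0.8, 0.8], xyz=[[0.001, -0.002, 0], [0, -0.001, 0.006], [0, 0, 0.015], [0, 0, 0.018], [0, 0, 0.015], [0, 0, 0.006], [0, 0, 0], [0, 0, 0]], twist=[[0, 0, 0], [0, 0, 0], [0, 0, 0], [0, 0, 0], [0, 0, 0], [0, 0, 0], [0, 0, 0], [0, 0, 0]])

```text
clock: 22.05
ee_pos: [0.5855, -0.014, 0.0236]
tool_rot: [0.0, 0.985, -0.174, 0.001]
contact_force: [0.2, 1.0, -0.3]
width: 0.0682
```

```bash
python3 - <<'E'
from h import *
go(.5855,-.0152,.025,-20)
E
```

```text
t 22.05 pos [ 0.5855 -0.014   0.0236] F [ 0.2  1.  -0.3] w 0.0682 
shift mm [ 0.4  1.1 -1.4] turn [ 0.02 -0.07 -0.03]
```

Call:
servo_tool(gripper=[0.8, 0.7, 0.6, 0.5, 0.3, 0.3, 0.3, 0.3], xyz=[[0, 0.001, -0.001], [0, 0, 0], [0, 0, 0], [0, 0, 0], [0, 0, 0], [0, 0, 0], [0, 0, 0], [0, 0, 0]], twist=[[0, 0, 0], [0, 0, 0], [0, 0, 0], [0, 0, 0], [0, 0, 0], [0, 0, 0], [0, 0, 0], [0, 0, 0]], force=25)

```text
clock: 22.85
ee_pos: [0.5868, -0.0153, 0.027]
tool_rot: [0.0, 0.985, -0.174, 0.003]
contact_force: [-0.3, -0.2, -1.7]
width: 0.0487
```

```bash
python3 - <<'E'
from h import *
go(.5855,-.0152,.1,-20)
E
```

```text
t 22.85 pos [ 0.5868 -0.0153  0.027 ] F [-0.3 -0.2 -1.7] w 0.0487 
shift mm [ -0.9   0.3 -73. ] turn [-0.02 -0.3  -0.05]
```

Call:
servo_tool(gripper=[0.3, 0.3, 0.3, 0.3, 0.3, 0.3, 0.3, 0.3], xyz=[[0, 0, -0.012], [0, 0, -0.025], [0, 0, -0.03], [0, 0, -0.03], [0, 0.01, -0.01], [0.006, 0.03, 0], [0.008, 0.04, 0], [0.008, 0.045, 0]], twist=[[0, 0, 0], [0, 0, 0], [0, 0, 0], [0, 0, 0], [0, 0, 0], [0, 0, -1], [0, 0, -1.5], [0, 0, -1.5]])

```text
clock: 23.65
ee_pos: [0.5673, -0.1352, 0.1415]
tool_rot: [-0.001, 0.991, -0.13, 0.003]
contact_force: [1.8, -0.6, 0.2]
width: 0.0482
```

```bash
python3 - <<'E'
from h import *
go(.543,-.333,.12,-14)
E
```

```text
t 23.65 pos [ 0.5673 -0.1352  0.1415] F [ 1.8 -0.6  0.2] w 0.0482 
shift mm [ 27.4 197.4  20.9] turn [-0.2  -0.38 -0.95]
```

Call:
servo_tool(gripper=[0.3, 0.3, 0.3, 0.3, 0.3, 0.3, 0.3, 0.3], xyz=[[0.005, 0.042, 0], [0.006, 0.045, 0], [0.006, 0.04, 0.003], [0.005, 0.03, 0.005], [0.003, 0.014, 0.005], [0, 0.003, 0.003], [0, 0, 0], [0, 0, 0]], twist=[[0, 0, -0.8], [0, 0, 0], [0, 0, 0], [0, 0, 0], [0, 0, 0], [0, 0, 0], [0, 0, 0], [0, 0, 0]])

```text
clock: 24.45
ee_pos: [0.539, -0.3264, 0.1219]
tool_rot: [0.0, 0.992, -0.128, 0.001]
contact_force: [-0.4, -0.1, 0.1]
width: 0.0484
```

```bash
python3 - <<'E'
from h import *
go(.543,-.333,.07,-14)
E
```

```text
t 24.45 pos [ 0.539  -0.3264  0.1219] F [-0.4 -0.1  0.1] w 0.0484 
shift mm [ 5.5  5.4 51.9] turn [-0.   -0.07 -0.74]
```

```bash
python3 - <<'E'
from h import *
import pickle
p=P('wrist');im=bot.camera('wrist');pickle.dump((p,im),open('w4.pkl','wb'))
crop(im,130,100,510,400,2,"w4c.png")
im=bot.camera('scene');crop(im,100,120,280,270,4,"s4.png")
E
```

```text
(no output)
```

View pics/w4c.png

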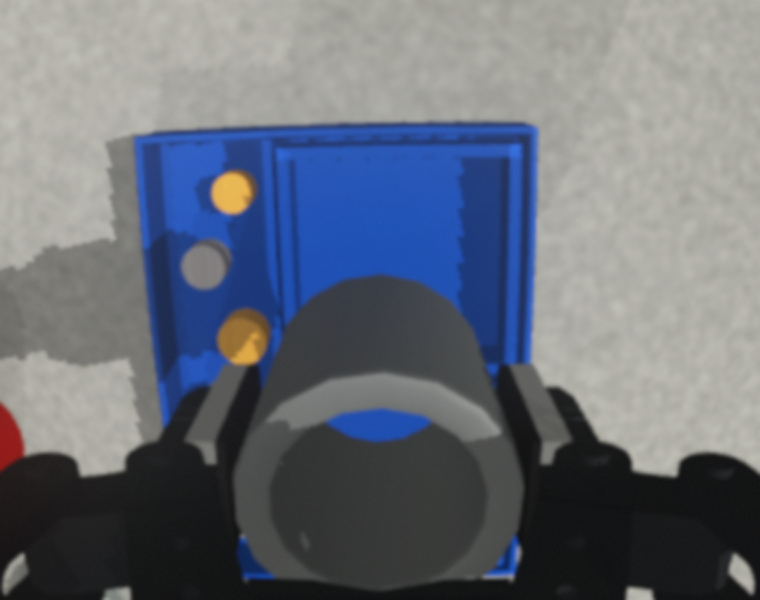

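View pics/s4.png

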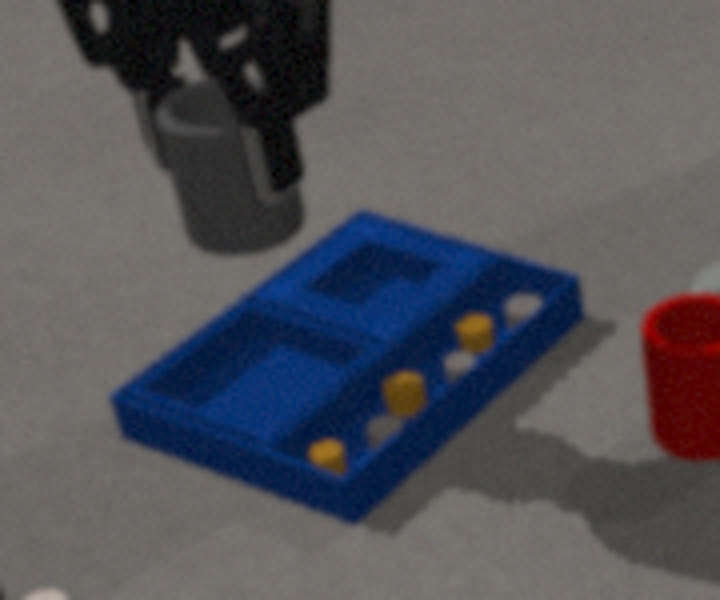

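```bash
python3 - <<'E'
from h import *
import pickle
p,im=pickle.load(open('w4.pkl','rb'))
np.set_printoptions(precision=4,suppress=True)
f=lambda u,v,z:ray("wrist",130+(u+.5)/2-.5,100+(v+.5)/2-.5,z,p)[:2]
TL,TR,BRr=f(137,138,.025),f(537,127,.025),f(528,362,.025)
print(TL,TR,BRr,np.linalg.norm(TL-TR),np.degrees(np.arctan2(*(TL-TR)[::-1]))-90)
a,b=f(278,150,.025),f(523,147,.025);print("open",a,b,np.linalg.norm(a-b),(a+b)/2)
y=(a-b)/np.linalg.norm(a-b);x=np.array([y[1],-y[0]]);print("cell",(a+b)/2-.036*x, "from TR",TR-.0443*x+.0443*y)
go(.543,-.333,.07,-14)
E
```

```text
[ 0.6081 -0.2616] [ 0.5772 -0.39  ] [ 0.4982 -0.3701] 0.13206343592132738 -13.561238425484405
open [ 0.5909 -0.3065] [ 0.5718 -0.3839] 0.07971372085800638 [ 0.5814 -0.3452]
cell [ 0.5464 -0.3366] from TR [ 0.5447 -0.3364]
t 24.55 pos [ 0.5394 -0.3259  0.1222] F [ 0.  -0.3 -0.6] w 0.0483 
shift mm [ 5.2  5.9 52.2] turn [ 0.01 -0.1  -0.67]
```

Call:
servo_tool(gripper=[0.3, 0.3, 0.3, 0.3, 0.3, 0.3, 0.3, 0.3], xyz=[[0.003, 0.004, 0], [0.002, 0.002, 0.006], [0, 0.001, 0.014], [0, 0, 0.016], [0, 0, 0.012], [0, 0, 0.004], [0, 0, 0], [0, 0, 0]], twist=[[0, 0, -0.4], [0, 0, -0.2], [0, 0, 0], [0, 0, 0], [0, 0, 0], [0, 0, 0], [0, 0, 0], [0, 0, 0]])

```text
clock: 25.35
ee_pos: [0.5438, -0.33, 0.0645]
tool_rot: [-0.001, 0.993, -0.119, 0.0]
contact_force: [-0.5, -0.4, -0.6]
width: 0.0485
```

```bash
python3 - <<'E'
from h import *
go(.543,-.3345,.03,-14)
E
```

```text
t 25.35 pos [ 0.5438 -0.33    0.0645] F [-0.5 -0.4 -0.6] w 0.0485 
shift mm [ 0.3  4.6 34.5] turn [-0.1   0.01  0.33]
```

Call:
servo_tool(gripper=[0.3, 0.3, 0.3, 0.3, 0.3, 0.3, 0.3, 0.3], xyz=[[0, 0.003, 0], [0, 0.002, 0.004], [0, 0, 0.008], [0, 0, 0.009], [0, 0, 0.006], [0, 0, 0.003], [0, 0, 0], [0, 0, 0]], twist=[[0, 0, 0.3], [0, 0, 0], [0, 0, 0], [0, 0, 0], [0, 0, 0], [0, 0, 0], [0, 0, 0], [0, 0, 0]])

```text
clock: 26.15
ee_pos: [0.5431, -0.336, 0.0329]
tool_rot: [-0.0, 0.993, -0.122, 0.001]
contact_force: [-1.2, -0.9, -0.9]
width: 0.0488
```

```bash
python3 - <<'E'
from h import *
go(.543,-.3345,.03,-14)
E
```

```text
t 26.15 pos [ 0.5431 -0.336   0.0329] F [-1.2 -0.9 -0.9] w 0.0488 
shift mm [-0.5 -1.4  2.9] turn [-0.06 -0.1  -0.03]
```

Call:
servo_tool(gripper=[0.3, 0.3, 0.3, 0.3, 0.3, 0.3, 0.3, 0.3], xyz=[[0, 0, 0.001], [0, 0, 0.001], [0, 0, 0.001], [0, 0, 0.0005], [0, 0, 0.0005], [0, 0, 0], [0, 0, 0], [0, 0, 0]], twist=[[0, 0, 0], [0, 0, 0], [0, 0, 0], [0, 0, 0], [0, 0, 0], [0, 0, 0], [0, 0, 0], [0, 0, 0]])

```text
clock: 26.95
ee_pos: [0.5439, -0.3363, 0.0297]
tool_rot: [0.0, 0.993, -0.122, 0.002]
contact_force: [0.6, 0.3, -0.5]
width: 0.0486
```

```bash
python3 - <<'E'
from h import *
go(.543,-.3345,.03,-14)
im=bot.camera('scene');crop(im,100,120,280,270,4,"s5.png")
E
```

```text
t 26.95 pos [ 0.5439 -0.3363  0.0297] F [ 0.6  0.3 -0.5] w 0.0486 
shift mm [-1.3 -1.5 -0.3] turn [-0.02 -0.21 -0.02]
```

View pics/s5.png

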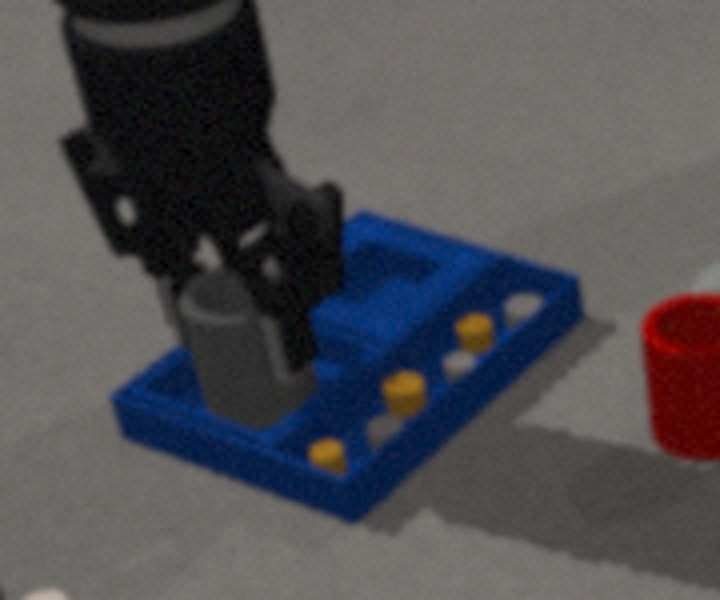

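Call:
servo_tool(gripper=[0.3, 0.3, 0.3, 0.3, 0.3, 0.3, 0.3, 0.3], xyz=[[0, 0, 0.0007], [0, 0, 0.0007], [0, 0, 0.0007], [0, 0, 0.0007], [0, 0, 0], [0, 0, 0], [0, 0, 0], [0, 0, 0]], twist=[[0, 0, 0], [0, 0, 0], [0, 0, 0], [0, 0, 0], [0, 0, 0], [0, 0, 0], [0, 0, 0], [0, 0, 0]])

```text
clock: 27.8
ee_pos: [0.5442, -0.3364, 0.0295]
tool_rot: [0.001, 0.993, -0.122, 0.002]
contact_force: [-0.8, -0.2, 3.3]
width: 0.0483
```

```bash
python3 - <<'E'
from h import *
go(.543,-.3345,.03,-14)
E
```

```text
t 27.8 pos [ 0.5442 -0.3364  0.0295] F [-0.8 -0.2  3.3] w 0.0483 
shift mm [-1.6 -1.6 -0.5] turn [ 0.04 -0.22 -0.02]
```

Call:
servo_tool(gripper=[0.65, 0.75, 0.8, 0.8, 0.8, 0.8, 0.8, 0.8], xyz=[[0, 0, 0], [0, 0, 0], [0, 0, 0], [0, 0, -0.01], [0, 0, -0.025], [0, 0, -0.035], [0, 0, -0.025], [0, 0, -0.01]], twist=[[0, 0, 0], [0, 0, 0], [0, 0, 0], [0, 0, 0], [0, 0, 0], [0, 0, 0], [0, 0, 0], [0, 0, 0]])

```text
clock: 28.6
ee_pos: [0.5427, -0.3354, 0.137]
tool_rot: [-0.001, 0.993, -0.122, 0.0]
contact_force: [-0.1, -0.6, 0.4]
width: 0.0683
```

```bash
python3 - <<'E'
from h import *
go(.5885,.0871,.14,-2)
im=bot.camera('scene');crop(im,100,120,280,270,4,"s6.png")
E
```

```text
t 28.6 pos [ 0.5427 -0.3354  0.137 ] F [-0.1 -0.6  0.4] w 0.0683 
shift mm [ -57.7 -421.    -2.4] turn [ -0.08  -0.01 -11.99]
```

View pics/s6.png

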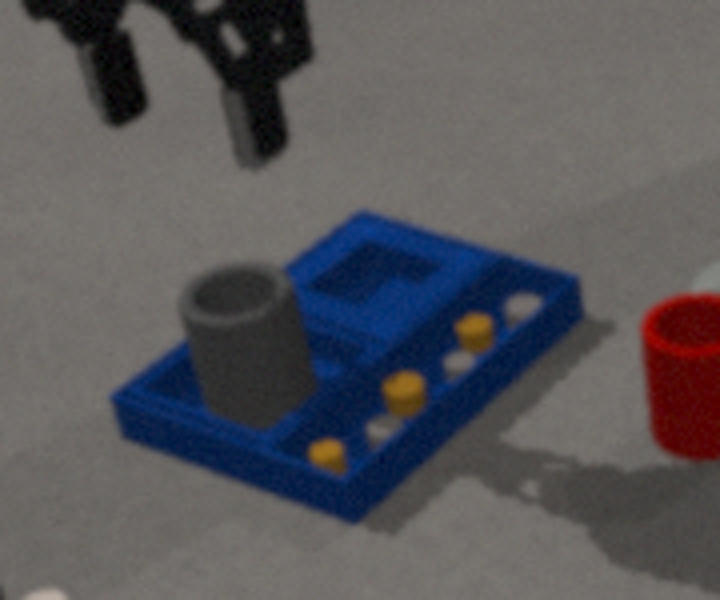

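The large sleeve stands upright in the large compartment, with its rim centred near (240,292) in the crop.

Call:
servo_tool(gripper=[0.7, 0.65, 0.6, 0.6, 0.6, 0.6, 0.6, 0.6], xyz=[[-0.004, -0.03, 0], [-0.002, -0.045, 0], [0.001, -0.048, 0], [0.003, -0.048, 0], [0.004, -0.048, 0], [0.004, -0.048, 0], [0.004, -0.048, 0], [0.004, -0.045, 0]], twist=[[0, 0, -4], [0, 0, -4], [0, 0, -3.5], [0, 0, 0], [0, 0, 0], [0, 0, 0], [0, 0, 0], [0, 0, 0]])

```text
clock: 29.45
ee_pos: [0.5806, 0.0285, 0.1293]
tool_rot: [0.001, 1.0, -0.021, -0.004]
contact_force: [0.4, -0.1, 0.2]
width: 0.0512
```

```bash
python3 - <<'E'
from h import *
go(.5885,.0871,.13,-2)
E
```

```text
t 29.45 pos [0.5806 0.0285 0.1293] F [ 0.4 -0.1  0.2] w 0.0512 
shift mm [  5.5 -58.9  -0.8] turn [ 0.1   0.42 -0.38]
```

Call:
servo_tool(gripper=[0.6, 0.6, 0.6, 0.6, 0.6, 0.6, 0.6, 0.6], xyz=[[0.003, -0.025, 0], [0.002, -0.015, 0], [0, -0.005, 0.003], [0, 0, 0.005], [0, 0, 0.005], [0, 0, 0], [0, 0, 0], [0, 0, 0]], twist=[[0, 0.3, -0.3], [0, 0, 0], [0, 0, 0], [0, 0, 0], [0, 0, 0], [0, 0, 0], [0, 0, 0], [0, 0, 0]])

```text
clock: 30.25
ee_pos: [0.5805, 0.0843, 0.109]
tool_rot: [-0.001, 1.0, -0.01, -0.006]
contact_force: [-1.0, 1.2, -0.1]
width: 0.0511
```

```bash
python3 - <<'E'
from h import *
go(.5885,.0871,.07,-2)
import pickle
p=P('wrist');im=bot.camera('wrist');pickle.dump((p,im),open('w5.pkl','wb'))
crop(im,150,80,550,400,2,"w5c.png")
E
```

```text
t 30.25 pos [0.5805 0.0843 0.109 ] F [-1.   1.2 -0.1] w 0.0511 
shift mm [ 8.4 -2.9 38.9] turn [-0.07  0.7   0.89]
```

View pics/w5c.png

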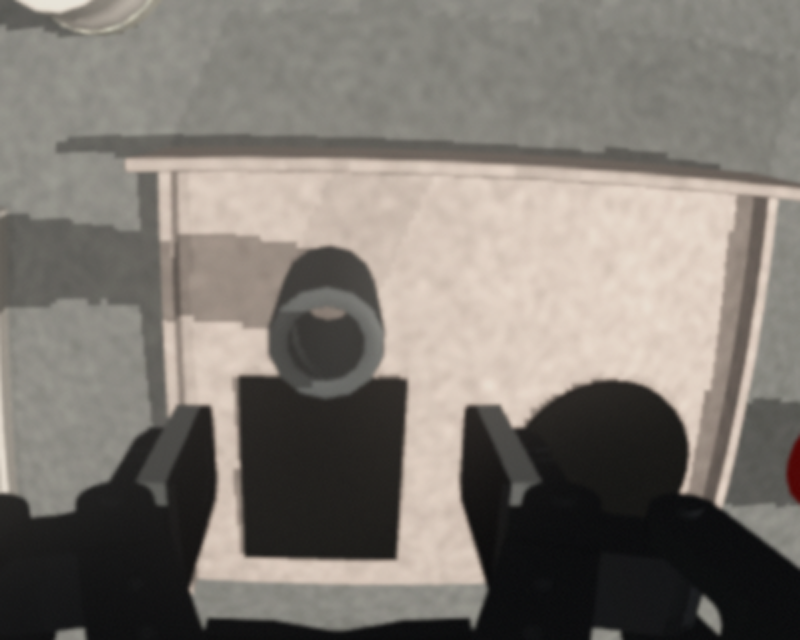

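```bash
python3 - <<'E'
from h import *
import pickle
p,im=pickle.load(open('w5.pkl','rb'))
np.set_printoptions(precision=4,suppress=True)
f=lambda u,v,z:ray("wrist",150+(u+.5)/2-.5,80+(v+.5)/2-.5,z,p)[:2]
print("S",f(327,342,.064))
q=np.array([f(*c,.007) for c in((237,376),(407,378),(397,558),(245,556))]);print(q,q.mean(0))
e=lambda a,b:np.degrees(np.arctan2(*(a-b)[::-1]))
print(e(q[0],q[3]),e(q[1],q[2]),e(q[0],q[1])-90,e(q[3],q[2])-90)
go(.588,.0868,.025,-2)
E
```

```text
S [0.5896 0.0866]
[[0.5593 0.1199]
 [0.5575 0.0602]
 [0.4817 0.0628]
 [0.4834 0.1223]] [0.5205 0.0913]
-1.8171142306021926 -1.938776157455349 -1.715244246356363 -1.6309570992945623
t 30.3 pos [0.5807 0.0842 0.1091] F [ 0.1 -0.5 -0.6] w 0.0513 
shift mm [ 8.3 -2.7 84. ] turn [-0.06  0.69  0.88]
```

Call:
servo_tool(gripper=[0.7, 0.7, 0.7, 0.7, 0.7, 0.7, 0.7, 0.7], xyz=[[0.005, -0.002, 0], [0.003, 0, 0], [0.001, 0, 0.005], [0, 0, 0.012], [0, 0, 0.008], [0, 0, 0], [0, 0, 0], [0, 0, 0]], twist=[[0, 0.4, 0.5], [0, 0.2, 0.3], [0, 0, 0], [0, 0, 0], [0, 0, 0], [0, 0, 0], [0, 0, 0], [0, 0, 0]])

```text
clock: 31.1
ee_pos: [0.5905, 0.0852, 0.0814]
tool_rot: [-0.0, 1.0, -0.018, -0.001]
contact_force: [-0.2, -0.5, 1.1]
width: 0.0599
```

```bash
python3 - <<'E'
from h import *
go(.589,.0868,.025,-2)
E
```

```text
t 31.1 pos [0.5905 0.0852 0.0814] F [-0.2 -0.5  1.1] w 0.0599 
shift mm [-1.5 -1.4 56.4] turn [-0.05  0.06 -0.06]
```

Call:
servo_tool(gripper=[0.7, 0.7, 0.7, 0.7, 0.7, 0.7, 0.7, 0.7], xyz=[[-0.001, -0.001, 0.003], [0, 0, 0.01], [0, 0, 0.014], [0, 0, 0.014], [0, 0, 0.009], [0, 0, 0.003], [0, 0, 0], [0, 0, 0]], twist=[[0, 0, 0], [0, 0, 0], [0, 0, 0], [0, 0, 0], [0, 0, 0], [0, 0, 0], [0, 0, 0], [0, 0, 0]])

```text
clock: 31.9
ee_pos: [0.5888, 0.0864, 0.0228]
tool_rot: [-0.0, 1.0, -0.018, -0.001]
contact_force: [-0.2, 0.5, -0.1]
width: 0.0599
```

```bash
python3 - <<'E'
from h import *
go(.589,.0868,.025,-2)
E
```

```text
t 31.9 pos [0.5888 0.0864 0.0228] F [-0.2  0.5 -0.1] w 0.0599 
shift mm [ 0.2 -0.4 -2.2] turn [-0.05  0.15 -0.06]
```

Call:
servo_tool(gripper=[0.7, 0.7, 0.7, 0.5, 0.3, 0.1, 0.1, 0.1], xyz=[[0, 0, 0], [0, 0, 0], [0, 0, 0], [0, 0, 0], [0, 0, 0], [0, 0, 0], [0, 0, 0], [0, 0, 0]], twist=[[0, 0, 0], [0, 0, 0], [0, 0, 0], [0, 0, 0], [0, 0, 0], [0, 0, 0], [0, 0, 0], [0, 0, 0]], force=25)

```text
clock: 32.7
ee_pos: [0.5903, 0.0866, 0.0249]
tool_rot: [-0.001, 1.0, -0.018, 0.001]
contact_force: [0.1, 0.5, 0.6]
width: 0.0304
```

Call:
servo_tool(gripper=[0.1, 0.1, 0.1, 0.1, 0.1, 0.1, 0.1, 0.1], xyz=[[0, 0, 0], [0, 0, -0.01], [0, 0, -0.025], [0, 0, -0.03], [0, 0, -0.03], [0, 0, -0.02], [0, 0.01, -0.005], [0, 0.03, 0]], twist=[[0, 0, 0], [0, 0, 0], [0, 0, 0], [0, 0, 0], [0, 0, 0], [0, 0, 0], [0, 0, 0], [0, 0, 0]])

```text
clock: 33.5
ee_pos: [0.5878, 0.0513, 0.1522]
tool_rot: [-0.002, 1.0, -0.013, 0.001]
contact_force: [0.7, 0.2, -1.2]
width: 0.0305
```

```bash
python3 - <<'E'
from h import *
go(.4617,-.3135,.14,-14)
E
```

```text
t 33.5 pos [0.5878 0.0513 0.1522] F [ 0.7  0.2 -1.2] w 0.0305 
shift mm [-116.5  368.    10.6] turn [-0.24 -0.04 12.49]
```

Call:
servo_tool(gripper=[0.1, 0.1, 0.1, 0.1, 0.1, 0.1, 0.1, 0.1], xyz=[[-0.014, 0.043, 0], [-0.012, 0.046, 0], [-0.01, 0.047, 0], [-0.007, 0.048, 0], [-0.004, 0.048, 0], [-0.004, 0.047, 0], [-0.003, 0.04, 0], [-0.002, 0.025, 0]], twist=[[0, 0, 3], [0, 0, 3], [0, 0, 3], [0, 0, 3], [0, 0, 0], [0, 0, 0], [0, 0, 0], [0, 0, 0]])

```text
clock: 34.3
ee_pos: [0.4644, -0.2955, 0.1479]
tool_rot: [-0.002, 0.992, -0.123, -0.001]
contact_force: [0.2, 0.5, -0.1]
width: 0.0305
```

```bash
python3 - <<'E'
from h import *
go(.4614,-.3145,.12,-14)
E
```

```text
t 34.3 pos [ 0.4644 -0.2955  0.1479] F [ 0.2  0.5 -0.1] w 0.0305 
shift mm [ 1.8 19.3 27.8] turn [-0.16  0.12 -0.11]
```

Call:
servo_tool(gripper=[0.1, 0.1, 0.1, 0.1, 0.1, 0.1, 0.1, 0.1], xyz=[[0.001, 0.006, 0.008], [0.001, 0.002, 0.015], [0, 0, 0.015], [0, 0, 0.01], [0, 0, 0], [0, 0, 0], [0, 0, 0], [0, 0, 0]], twist=[[0, 0, 0], [0, 0, 0], [0, 0, 0], [0, 0, 0], [0, 0, 0], [0, 0, 0], [0, 0, 0], [0, 0, 0]])

```text
clock: 35.1
ee_pos: [0.462, -0.3023, 0.0931]
tool_rot: [-0.003, 0.992, -0.123, -0.003]
contact_force: [0.5, 0.1, -0.2]
width: 0.0305
```

```bash
python3 - <<'E'
from h import *
go(.4614,-.3145,.06,-14)
import pickle
p=P('wrist');im=bot.camera('wrist');pickle.dump((p,im),open('w6.pkl','wb'))
crop(im,130,100,530,400,2,"w6c.png")
E
```

```text
t 35.1 pos [ 0.462  -0.3023  0.0931] F [ 0.5  0.1 -0.2] w 0.0305 
shift mm [ 2.6 12.2 33. ] turn [-0.34  0.4  -0.13]
```

View pics/w6c.png

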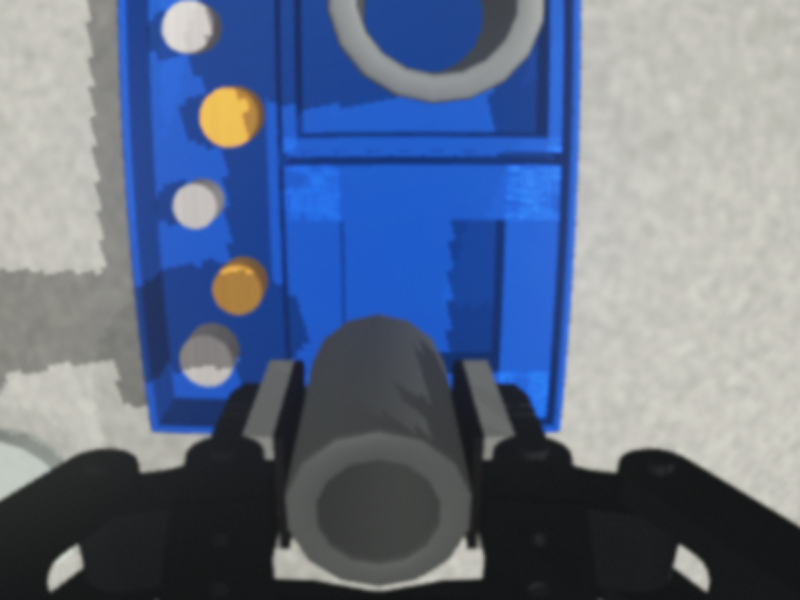

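```bash
python3 - <<'E'
from h import *
import pickle
p,im=pickle.load(open('w6.pkl','rb'))
np.set_printoptions(precision=4,suppress=True)
f=lambda u,v,z:ray("wrist",130+(u+.5)/2-.5,100+(v+.5)/2-.5,z,p)[:2]
for a,b,h in(((341,220),(503,220),.024),((285,165),(563,165),.04)):
    a,b=f(*a,.025),f(*b,.025);y=(a-b)/np.linalg.norm(a-b);x=np.array([y[1],-y[0]])
    print(np.linalg.norm(a-b),np.degrees(np.arctan2(y[1],y[0]))-90,(a+b)/2-h*x)
E
```

```text
0.04698962908163365 -13.879621122790581 [ 0.4617 -0.3152]
0.08010328056894872 -13.721677537948409 [ 0.4618 -0.3161]
```

Call:
servo_tool(gripper=[0.1, 0.1, 0.1, 0.1, 0.1, 0.1, 0.1, 0.1], xyz=[[0.001, 0.006, 0], [0.001, 0.005, 0.002], [0.001, 0.001, 0.008], [0, 0, 0.012], [0, 0, 0.008], [0, 0, 0], [0, 0, 0], [0, 0, 0]], twist=[[-0.2, 0.3, 0], [-0.1, 0.1, 0], [0, 0, 0], [0, 0, 0], [0, 0, 0], [0, 0, 0], [0, 0, 0], [0, 0, 0]])

```text
clock: 35.95
ee_pos: [0.4619, -0.3164, 0.0605]
tool_rot: [0.0, 0.992, -0.123, 0.0]
contact_force: [0.6, 0.0, 0.1]
width: 0.0304
```

```bash
python3 - <<'E'
from h import *
go(.4617,-.3148,.030,-14)
E
```

```text
t 35.95 pos [ 0.4619 -0.3164  0.0605] F [0.6 0.  0.1] w 0.0304 
shift mm [-0.6 -1.5 30.5] turn [ 0.01 -0.05 -0.19]
```

Call:
servo_tool(gripper=[0.1, 0.1, 0.1, 0.1, 0.1, 0.1, 0.1, 0.1], xyz=[[0, -0.001, 0.002], [0, 0, 0.006], [0, 0, 0.008], [0, 0, 0.007], [0, 0, 0.003], [0, 0, 0.001], [0, 0, 0], [0, 0, 0]], twist=[[0, 0, 0], [0, 0, 0], [0, 0, 0], [0, 0, 0], [0, 0, 0], [0, 0, 0], [0, 0, 0], [0, 0, 0]])

```text
clock: 36.75
ee_pos: [0.4626, -0.3152, 0.0315]
tool_rot: [0.0, 0.992, -0.123, 0.001]
contact_force: [-0.6, -0.8, -0.9]
width: 0.03
```

```bash
python3 - <<'E'
from h import *
go(.4617,-.3148,.030,-14)
E
```

```text
t 36.75 pos [ 0.4626 -0.3152  0.0315] F [-0.6 -0.8 -0.9] w 0.03 
shift mm [-1.  -0.2  1.5] turn [ 0.02 -0.09 -0.16]
```

Call:
servo_tool(gripper=[0.1, 0.1, 0.1, 0.1, 0.1, 0.1, 0.1, 0.1], xyz=[[0, 0, 0.001], [0, 0, 0.001], [0, 0, 0.0007], [0, 0, 0.0005], [0, 0, 0], [0, 0, 0], [0, 0, 0], [0, 0, 0]], twist=[[0, 0, 0], [0, 0, 0], [0, 0, 0], [0, 0, 0], [0, 0, 0], [0, 0, 0], [0, 0, 0], [0, 0, 0]])

```text
clock: 37.55
ee_pos: [0.4632, -0.3157, 0.0289]
tool_rot: [0.001, 0.992, -0.123, 0.002]
contact_force: [0.1, -0.0, -1.0]
width: 0.03
```

```bash
python3 - <<'E'
from h import *
go(.4617,-.3148,.028,-14)
E
```

```text
t 37.55 pos [ 0.4632 -0.3157  0.0289] F [ 0.1 -0.  -1. ] w 0.03 
shift mm [-1.7 -0.5  0.9] turn [ 0.07 -0.18 -0.17]
```

Call:
servo_tool(gripper=[0.1, 0.1, 0.1, 0.1, 0.1, 0.1, 0.1, 0.1], xyz=[[-0.001, 0, 0.0007], [0, 0, 0.0007], [0, 0, 0.0007], [0, 0, 0.0007], [0, 0, 0], [0, 0, 0], [0, 0, 0], [0, 0, 0]], twist=[[0, -0.1, 0], [0, 0, 0], [0, 0, 0], [0, 0, 0], [0, 0, 0], [0, 0, 0], [0, 0, 0], [0, 0, 0]])

```text
clock: 38.35
ee_pos: [0.4624, -0.3156, 0.0277]
tool_rot: [0.001, 0.992, -0.123, 0.0]
contact_force: [-0.0, 0.1, 2.0]
width: 0.0305
```

```bash
python3 - <<'E'
from h import *
go(.4617,-.3148,.028,-14)
E
```

```text
t 38.35 pos [ 0.4624 -0.3156  0.0277] F [-0.   0.1  2. ] w 0.0305 
shift mm [-0.8 -0.6 -0.3] turn [ 0.11 -0.07 -0.17]
```

Call:
servo_tool(gripper=[0.35, 0.5, 0.6, 0.6, 0.6, 0.6, 0.6, 0.6], xyz=[[0, 0, 0], [0, 0, 0], [0, 0, 0], [0, 0, -0.01], [0, 0, -0.025], [0, 0, -0.035], [0, 0, -0.03], [0, 0, -0.015]], twist=[[0, 0, 0], [0, 0, 0], [0, 0, 0], [0, 0, 0], [0, 0, 0], [0, 0, 0], [0, 0, 0], [0, 0, 0]])

```text
clock: 39.15
ee_pos: [0.4606, -0.3139, 0.1458]
tool_rot: [-0.001, 0.992, -0.123, -0.002]
contact_force: [0.3, -0.3, 0.5]
width: 0.0512
```

```bash
python3 - <<'E'
from h import *
go(.5756,.2826,.2,-2)
im=bot.camera('scene');crop(im,100,120,280,270,4,"s7.png")
E
```

```text
t 39.15 pos [ 0.4606 -0.3139  0.1458] F [ 0.3 -0.3  0.5] w 0.0512 
shift mm [ -34.2 -606.6  -53.3] turn [ -0.1    0.23 -12.12]
```

View pics/s7.png

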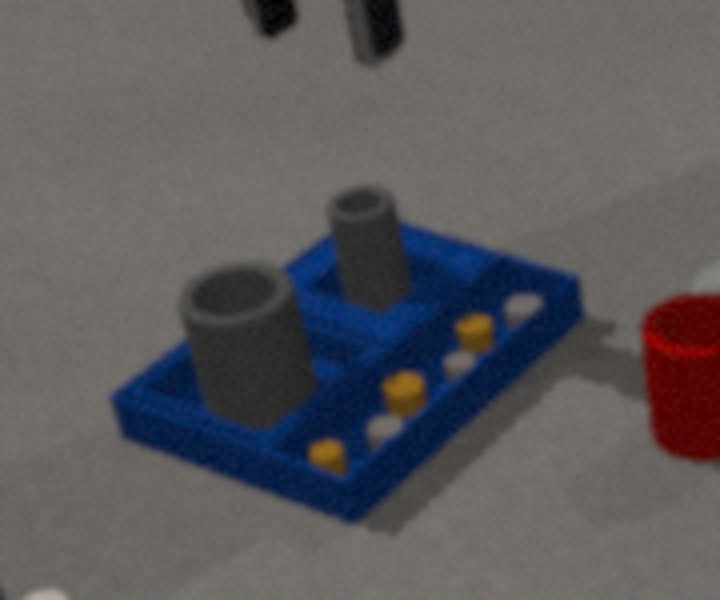

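Both sleeves stand upright in their compartments. The arm now goes back towards the bay, with a pause to look at the empty mats.

Call:
servo_tool(gripper=[0.8, 1, 1, 1, 1, 1, 1, 1], xyz=[[-0.005, -0.035, -0.01], [-0.004, -0.045, -0.015], [-0.002, -0.046, -0.015], [0, -0.048, -0.015], [0, -0.048, 0], [0, -0.048, 0], [0, -0.035, 0], [0, -0.012, 0]], twist=[[0, 0, -4], [0, 0, -4], [0, 0, -4], [0, 0, 0], [0, 0, 0], [0, 0, 0], [0, 0, 0], [0, 0, 0]])

```text
clock: 40.0
ee_pos: [0.4792, 0.0096, 0.2071]
tool_rot: [0.003, 1.0, -0.018, 0.003]
contact_force: [0.1, -0.1, 0.1]
width: 0.0859
```

Call:
servo_tool(gripper=[1, 1, 1, 1, 1, 1, 1, 1], xyz=[[0, -0.01, 0], [0, 0, 0], [0, 0, 0], [0, 0, 0], [0, 0, 0], [0, 0, 0], [0, 0, 0], [0, 0, 0]], twist=[[0, 0, 0], [0, 0, 0], [0, 0, 0], [0, 0, 0], [0, 0, 0], [0, 0, 0], [0, 0, 0], [0, 0, 0]])

```text
clock: 40.8
ee_pos: [0.4795, 0.0142, 0.2063]
tool_rot: [0.003, 1.0, -0.022, 0.002]
contact_force: [-0.3, 0.7, -0.2]
width: 0.0853
```

```bash
python3 - <<'E'
from h import *
go(.5756,.2826,.2,-2)
import pickle
p=P('wrist');im=bot.camera('wrist');pickle.dump((p,im),open('w7.pkl','wb'))
crop(im,20,0,640,400,1.25,"w7.png")
E
```

```text
t 40.8 pos [0.4795 0.0142 0.2063] F [-0.3  0.7 -0.2] w 0.0853 
shift mm [  84.4 -272.4    4.9] turn [ 0.38 -0.28 -0.47]
```

View pics/w7.png

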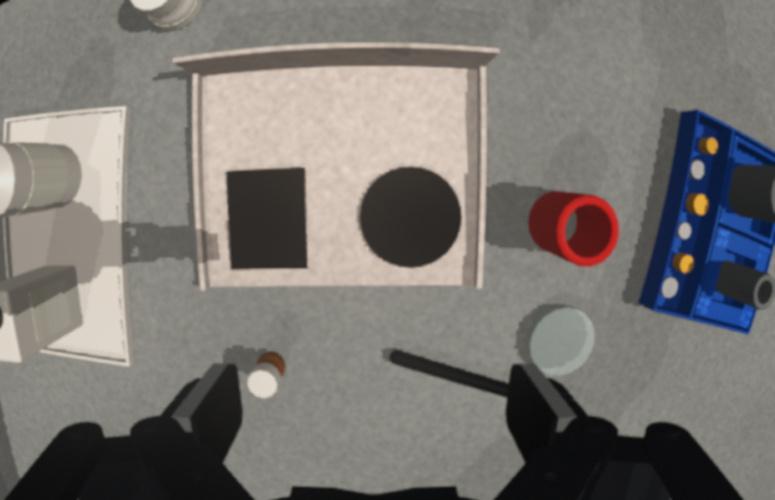

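Both empty mats are in clear view, the square one near (267,218) and the round one near (410,216). I'll fit their outlines.

```bash
cat > mats.py <<'E'
from h import *
import cv2
def mats(n,p,im,roi):
    x0,y0,x1,y1=roi
    g=cv2.resize(cv2.cvtColor(im[y0:y1,x0:x1],cv2.COLOR_RGB2GRAY),None,fx=4,fy=4,interpolation=cv2.INTER_CUBIC)
    _,m=cv2.threshold(g,0,255,cv2.THRESH_BINARY_INV+cv2.THRESH_OTSU) if 0 else cv2.threshold(g,75,255,cv2.THRESH_BINARY_INV)
    cs,_=cv2.findContours(m,cv2.RETR_EXTERNAL,cv2.CHAIN_APPROX_NONE)
    for c in cs:
        if cv2.contourArea(c)<15000: continue
        w=np.array([ray(n,x0+(u+.5)/4-.5,y0+(v+.5)/4-.5,.007,p)[:2] for u,v in c[:,0]],np.float32)
        r=cv2.minAreaRect(w*1000);A=cv2.contourArea(w*1000)
        M=cv2.moments(w*1000);print(n,"area",round(A),"centroid",M["m10"]/M["m00"],M["m01"]/M["m00"],r)
E
python3 - <<'E'
from mats import *
import pickle
p,im=pickle.load(open('w7.pkl','rb'))
mats("wrist",p,im,(190,100,400,220))
E
```

```text
wrist area 4292 centroid 519.7997910564806 91.37407727080019 ((519.8528442382812, 91.45430755615234), (58.85005569458008, 74.01707458496094), 87.79776763916016)
wrist area 4254 centroid 515.5630205532078 -16.27980538610431 ((515.6356811523438, -16.264297485351562), (73.54945373535156, 73.78910827636719), 15.592227935791016)
```

Call:
servo_tool(gripper=[1, 1, 1, 1, 1, 1, 1, 1], xyz=[[0.008, -0.025, 0], [0.013, -0.04, 0], [0.015, -0.046, 0], [0.015, -0.047, 0], [0.013, -0.045, 0], [0.01, -0.035, 0], [0.006, -0.02, 0], [0.002, -0.006, 0]], twist=[[0.2, -0.2, -0.4], [0, 0, 0], [0, 0, 0], [0, 0, 0], [0, 0, 0], [0, 0, 0], [0, 0, 0], [0, 0, 0]])

```text
clock: 41.65
ee_pos: [0.5773, 0.2786, 0.203]
tool_rot: [0.002, 1.0, -0.025, 0.0]
contact_force: [-0.2, -0.1, 0.6]
width: 0.0857
```

Call:
servo_tool(gripper=[1, 1, 1, 1, 1, 1, 1, 1], xyz=[[0, 0, 0], [0, 0, 0], [0, 0, 0], [0, 0, 0], [0, 0, 0], [0, 0, 0], [0, 0, 0], [0, 0, 0]], twist=[[0, 0, 0], [0, 0, 0], [0, 0, 0], [0, 0, 0], [0, 0, 0], [0, 0, 0], [0, 0, 0], [0, 0, 0]])

```text
clock: 42.45
ee_pos: [0.5782, 0.2719, 0.2034]
tool_rot: [0.005, 1.0, -0.028, 0.001]
contact_force: [-0.1, -0.3, 0.5]
width: 0.085
```

```bash
python3 - <<'E'
from mats import *
go(.5756,.2826,.055,-2)
import pickle
p=P('wrist');im=bot.camera('wrist');pickle.dump((p,im),open('w8.pkl','wb'))
crop(im,180,120,480,340,2.6,"w8.png")
pt=P('top');t=bot.camera('top');crop(t,70,180,370,330,2.6,"t8.png");pickle.dump((pt,t),open('t8.pkl','wb'))
mats("top",pt,t,(215,230,345,300))
E
```

```text
t 42.45 pos [0.5782 0.2719 0.2034] F [-0.1 -0.3  0.5] w 0.085 
shift mm [ -3.5 -11.9 148.3] turn [ 0.54 -0.09 -1.24]
top area 4266 centroid 514.9495739794384 -14.443472984923162 ((514.9943237304688, -14.425189971923828), (74.22891235351562, 73.62616729736328), 82.77949523925781)
top area 4288 centroid 519.1436342846524 93.23156160692761 ((519.1351318359375, 93.3763656616211), (59.22647476196289, 74.39567565917969), 88.0009765625)
```

View pics/w8.png

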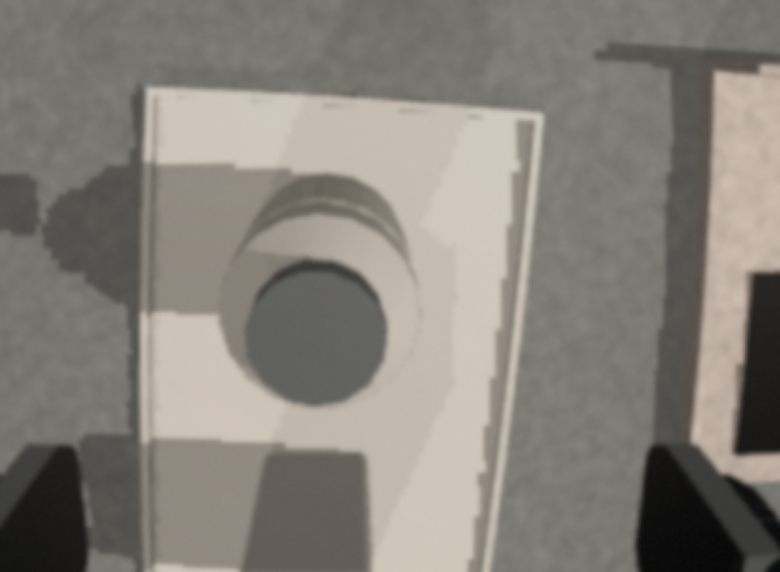

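View pics/t8.png

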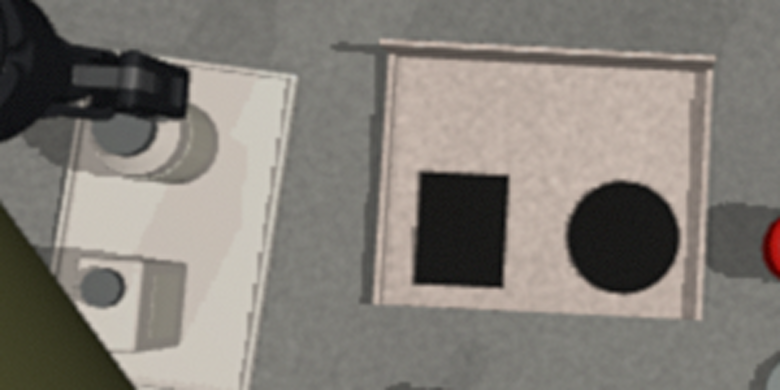

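```bash
python3 - <<'E'
from mats import *
import pickle
p,im=pickle.load(open('w8.pkl','rb'));pt,t=pickle.load(open('t8.pkl','rb'))
print(ray("wrist",180+316.5/2.6-.5,120+334.5/2.6-.5,.1155,p),ray("top",70+124/2.6-.5,180+131/2.6-.5,.1155,pt))
E
```

```text
[0.57708698 0.2821746  0.1155    ] [0.57187127 0.28233611 0.1155    ]
```

Call:
servo_tool(gripper=[1, 1, 1, 1, 1, 1, 1, 1], xyz=[[-0.001, -0.005, 0], [-0.001, -0.004, 0], [0, -0.002, 0.005], [0, 0, 0.015], [0, 0, 0.02], [0, 0, 0.015], [0, 0, 0.005], [0, 0, 0]], twist=[[0.3, -0.1, -0.7], [0.1, 0, -0.4], [0, 0, 0], [0, 0, 0], [0, 0, 0], [0, 0, 0], [0, 0, 0], [0, 0, 0]])

```text
clock: 43.35
ee_pos: [0.5752, 0.2848, 0.1371]
tool_rot: [0.001, 1.0, -0.017, -0.001]
contact_force: [-0.3, 0.7, 0.2]
width: 0.0858
```

```bash
python3 - <<'E'
from mats import *
go(.576,.2825,.054,-2)
E
```

```text
t 43.35 pos [0.5752 0.2848 0.1371] F [-0.3  0.7  0.2] w 0.0858 
shift mm [ 1.1  2.2 83.1] turn [0.11 0.17 0.09]
```

Call:
servo_tool(gripper=[1, 1, 1, 1, 1, 1, 1, 1], xyz=[[0, 0.001, 0.003], [0, 0.001, 0.012], [0, 0, 0.02], [0, 0, 0.022], [0, 0, 0.015], [0, 0, 0.005], [0, 0, 0], [0, 0, 0]], twist=[[0, 0.1, 0], [0, 0, 0], [0, 0, 0], [0, 0, 0], [0, 0, 0], [0, 0, 0], [0, 0, 0], [0, 0, 0]])

```text
clock: 44.15
ee_pos: [0.5776, 0.2831, 0.0585]
tool_rot: [-0.0, 1.0, -0.017, 0.002]
contact_force: [0.7, 0.0, 0.8]
width: 0.0855
```

```bash
python3 - <<'E'
from mats import *
go(.576,.2825,.054,-2)
E
```

```text
t 44.15 pos [0.5776 0.2831 0.0585] F [0.7 0.  0.8] w 0.0855 
shift mm [-1.6  0.6  4.5] turn [-0.02 -0.25  0.01]
```

Call:
servo_tool(gripper=[1, 1, 1, 0.8, 0.5, 0.3, 0.3, 0.3], xyz=[[-0.001, 0, 0.002], [0, 0, 0.002], [0, 0, 0], [0, 0, 0], [0, 0, 0], [0, 0, 0], [0, 0, 0], [0, 0, 0]], twist=[[0, -0.2, 0], [0, 0, 0], [0, 0, 0], [0, 0, 0], [0, 0, 0], [0, 0, 0], [0, 0, 0], [0, 0, 0]], force=40)

```text
clock: 44.95
ee_pos: [0.5784, 0.284, 0.0575]
tool_rot: [-0.001, 1.0, -0.018, 0.003]
contact_force: [-0.1, -0.4, 0.6]
width: 0.0553
```

```bash
python3 - <<'E'
from mats import *
go(.576,.2825,.054,-2)
E
```

```text
t 44.95 pos [0.5784 0.284  0.0575] F [-0.1 -0.4  0.6] w 0.0553 
shift mm [-2.4  1.6  3.5] turn [-0.12 -0.32 -0.01]
```

Call:
servo_tool(gripper=[0.3, 0.3, 0.3, 0.3, 0.3, 0.3, 0.3, 0.3], xyz=[[0, 0, -0.012], [0, 0, -0.025], [0, 0, -0.03], [0, 0.005, -0.02], [-0.003, 0.02, -0.005], [-0.008, 0.035, 0], [-0.01, 0.042, 0], [-0.01, 0.045, 0]], twist=[[0, 0, 0], [0, 0, 0], [0, 0, 0], [0, 0, 0], [0, 0, 0], [0, 0, 0], [0, 0, 0], [0, 0, 0]])

```text
clock: 45.75
ee_pos: [0.5382, 0.1442, 0.1541]
tool_rot: [-0.005, 1.0, -0.009, 0.001]
contact_force: [0.7, -0.5, -1.2]
width: 0.0545
```

```bash
python3 - <<'E'
from mats import *
go(.5173,-.0154,.15,-2)
E
```

```text
t 45.75 pos [0.5382 0.1442 0.1541] F [ 0.7 -0.5 -1.2] w 0.0545 
shift mm [-18.  160.    2.6] turn [-0.53 -0.11  0.93]
```

Call:
servo_tool(gripper=[0.3, 0.3, 0.3, 0.3, 0.3, 0.3, 0.3, 0.3], xyz=[[-0.004, 0.035, 0], [-0.004, 0.035, 0], [-0.003, 0.03, 0], [-0.002, 0.018, 0], [-0.001, 0.007, 0], [0, 0, 0], [0, 0, 0], [0, 0, 0]], twist=[[-0.3, 0, 0.5], [-0.2, 0, 0.3], [0, 0, 0], [0, 0, 0], [0, 0, 0], [0, 0, 0], [0, 0, 0], [0, 0, 0]])

```text
clock: 46.55
ee_pos: [0.5168, 0.0102, 0.1557]
tool_rot: [0.003, 1.0, -0.019, 0.001]
contact_force: [-0.5, 0.1, -3.0]
width: 0.0545
```

```bash
python3 - <<'E'
from mats import *
go(.5173,-.0154,.075,-2)
E
```

```text
t 46.55 pos [0.5168 0.0102 0.1557] F [-0.5  0.1 -3. ] w 0.0545 
shift mm [ 1.4 25.1 80.9] turn [ 0.31 -0.11 -0.22]
```

Call:
servo_tool(gripper=[0.3, 0.3, 0.3, 0.3, 0.3, 0.3, 0.3, 0.3], xyz=[[0, 0.01, 0], [0, 0.01, 0.003], [0, 0.004, 0.012], [0, 0, 0.02], [0, 0, 0.02], [0, 0, 0.012], [0, 0, 0.003], [0, 0, 0]], twist=[[0.2, 0, -0.2], [0, 0, 0], [0, 0, 0], [0, 0, 0], [0, 0, 0], [0, 0, 0], [0, 0, 0], [0, 0, 0]])

```text
clock: 47.35
ee_pos: [0.5157, -0.0144, 0.08]
tool_rot: [-0.0, 1.0, -0.016, 0.0]
contact_force: [0.4, -0.5, -2.4]
width: 0.0551
```

```bash
python3 - <<'E'
from mats import *
go(.5173,-.0154,.062,-2)
E
```

```text
t 47.35 pos [ 0.5157 -0.0144  0.08  ] F [ 0.4 -0.5 -2.4] w 0.0551 
shift mm [ 1.6  0.9 18. ] turn [-0.01 -0.01  0.2 ]
```

Call:
servo_tool(gripper=[0.3, 0.3, 0.3, 0.3, 0.3, 0.3, 0.3, 0.3], xyz=[[0.001, 0.0005, 0.002], [0.001, 0.0005, 0.004], [0, 0, 0.005], [0, 0, 0.003], [0, 0, 0], [0, 0, 0], [0, 0, 0], [0, 0, 0]], twist=[[0, 0, 0.1], [0, 0, 0], [0, 0, 0], [0, 0, 0], [0, 0, 0], [0, 0, 0], [0, 0, 0], [0, 0, 0]])

```text
clock: 48.15
ee_pos: [0.5201, -0.0156, 0.0674]
tool_rot: [0.0, 1.0, -0.017, 0.002]
contact_force: [-0.3, 0.2, -2.7]
width: 0.0551
```

```bash
python3 - <<'E'
from mats import *
import pickle
go(.5173,-.0154,.062,-2)
p=P('wrist');im=bot.camera('wrist');pickle.dump((p,im),open('w9.pkl','wb'))
crop(im,150,100,500,400,2,"w9.png")
s=bot.camera('scene');crop(s,270,140,450,290,4,"s9.png")
E
```

```text
t 48.15 pos [ 0.5201 -0.0156  0.0674] F [-0.3  0.2 -2.7] w 0.0551 
shift mm [-2.9 -0.1  5.4] turn [ 0.04 -0.29  0.09]
```

View pics/w9.png

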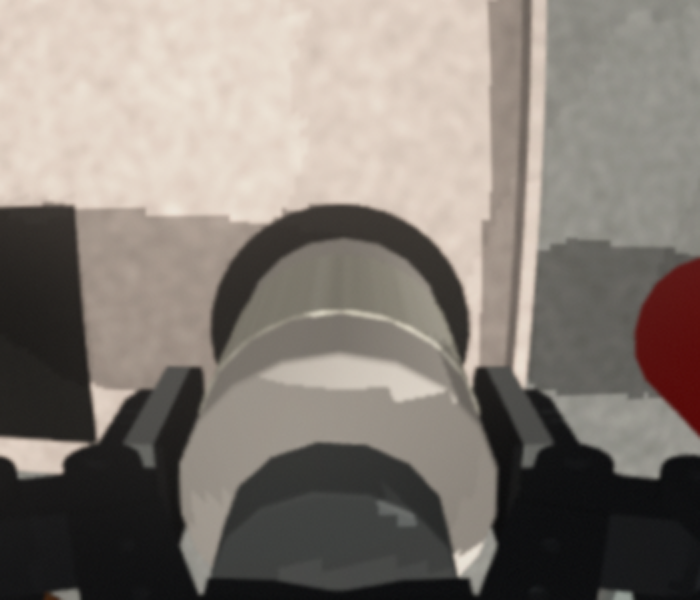

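View pics/s9.png

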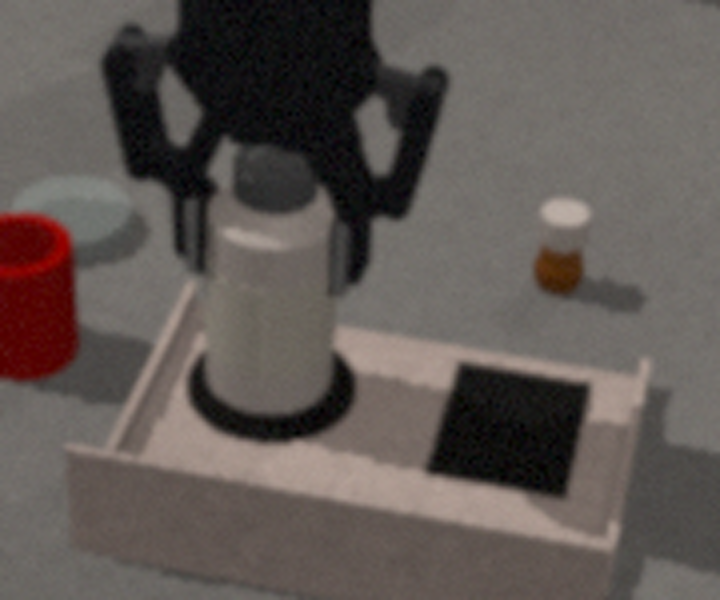

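```bash
python3 - <<'E'
from mats import *
import pickle
p,im=pickle.load(open('w9.pkl','rb'))
f=lambda u,v,z:ray("wrist",150+(u+.5)/2-.5,100+(v+.5)/2-.5,z,p)[:2]
print("mat far",f(340,204,.007),"bottle far",f(345,239,.013), f(345,239,.011))
print("mat L,R",f(211,320,.007),f(469,320,.007))
E
```

```text
mat far [ 0.55346666 -0.01772552] bottle far [ 0.54477939 -0.01877978] [ 0.54435775 -0.01878633]
mat L,R [0.52090266 0.02083771] [ 0.51839118 -0.05413404]
```

Call:
servo_tool(gripper=[0.3, 0.3, 0.3, 0.3, 0.3, 0.3, 0.3, 0.3], xyz=[[-0.001, 0, 0.001], [0, 0, 0.001], [0, 0, 0.001], [0, 0, 0.001], [0, 0, 0.0007], [0, 0, 0.0005], [0, 0, 0], [0, 0, 0]], twist=[[0, -0.3, 0.1], [0, 0, 0], [0, 0, 0], [0, 0, 0], [0, 0, 0], [0, 0, 0], [0, 0, 0], [0, 0, 0]])

```text
clock: 49.05
ee_pos: [0.519, -0.0156, 0.0617]
tool_rot: [0.0, 1.0, -0.018, -0.0]
contact_force: [0.3, 0.6, -2.6]
width: 0.0547
```

```bash
python3 - <<'E'
from mats import *
go(.519,-.0158,.0615,-2)
E
```

```text
t 49.05 pos [ 0.519  -0.0156  0.0617] F [ 0.3  0.6 -2.6] w 0.0547 
shift mm [-0.   0.2  0.2] turn [ 0.04  0.04 -0.02]
```

Call:
servo_tool(gripper=[0.3, 0.3, 0.3, 0.3, 0.3, 0.3, 0.3, 0.3], xyz=[[0, 0, 0.0006], [0, 0, 0.0006], [0, 0, 0.0005], [0, 0, 0], [0, 0, 0], [0, 0, 0], [0, 0, 0], [0, 0, 0]], twist=[[0, 0, 0], [0, 0, 0], [0, 0, 0], [0, 0, 0], [0, 0, 0], [0, 0, 0], [0, 0, 0], [0, 0, 0]])

```text
clock: 49.85
ee_pos: [0.5193, -0.0156, 0.0616]
tool_rot: [0.001, 1.0, -0.018, -0.0]
contact_force: [-1.4, 0.3, 1.7]
width: 0.0551
```

```bash
python3 - <<'E'
from mats import *
go(.519,-.0158,.0615,-2)
E
```

```text
t 49.85 pos [ 0.5193 -0.0156  0.0616] F [-1.4  0.3  1.7] w 0.0551 
shift mm [-0.3  0.2  0.1] turn [ 0.1   0.03 -0.02]
```

Contact came at the expected height, so I'll release and rise.

Call:
servo_tool(gripper=[0.8, 1, 1, 1, 1, 1, 1, 1], xyz=[[0, 0, 0], [0, 0, 0], [0, 0, 0], [0, 0, -0.01], [0, 0, -0.025], [0, 0, -0.04], [0, 0, -0.035], [0, 0, -0.015]], twist=[[0, 0, 0], [0, 0, 0], [0, 0, 0], [0, 0, 0], [0, 0, 0], [0, 0, 0], [0, 0, 0], [0, 0, 0]])

```text
clock: 50.65
ee_pos: [0.5187, -0.0147, 0.1906]
tool_rot: [-0.0, 1.0, -0.017, -0.001]
contact_force: [0.4, -0.1, -0.1]
width: 0.0857
```

```bash
python3 - <<'E'
from mats import *
go(.4683,.2939,.19,-2)
E
```

```text
t 50.65 pos [ 0.5187 -0.0147  0.1906] F [ 0.4 -0.1 -0.1] w 0.0857 
shift mm [ -60.7 -306.7    1. ] turn [-0.05  0.13  0.08]
```

Call:
servo_tool(gripper=[1, 1, 1, 1, 1, 1, 1, 1], xyz=[[-0.005, -0.025, 0], [-0.008, -0.042, 0], [-0.009, -0.048, 0], [-0.009, -0.048, 0], [-0.009, -0.047, 0], [-0.008, -0.04, 0], [-0.006, -0.025, 0], [-0.002, -0.01, 0]], twist=[[0, 0, 0], [0, 0, 0], [0, 0, 0], [0, 0, 0], [0, 0, 0], [0, 0, 0], [0, 0, 0], [0, 0, 0]])

```text
clock: 51.45
ee_pos: [0.4771, 0.2801, 0.2014]
tool_rot: [0.0, 1.0, -0.021, 0.008]
contact_force: [-1.0, 0.2, -0.5]
width: 0.0855
```

Call:
servo_tool(gripper=[1, 1, 1, 1, 1, 1, 1, 1], xyz=[[0, 0, 0], [0, 0, 0], [0, 0, 0], [0, 0, 0], [0, 0, 0], [0, 0, 0], [0, 0, 0], [0, 0, 0]], twist=[[0, 0, 0], [0, 0, 0], [0, 0, 0], [0, 0, 0], [0, 0, 0], [0, 0, 0], [0, 0, 0], [0, 0, 0]])

```text
clock: 52.25
ee_pos: [0.4803, 0.2732, 0.2018]
tool_rot: [0.002, 1.0, -0.026, 0.009]
contact_force: [-0.3, -0.3, -0.5]
width: 0.0853
```

```bash
python3 - <<'E'
from mats import *
go(.4683,.2939,.054,-2)
t=bot.camera('top');crop(t,200,185,360,310,5,"t10.png")
E
```

```text
t 52.25 pos [0.4803 0.2732 0.2018] F [-0.3 -0.3 -0.5] w 0.0853 
shift mm [-15.7 -20.6 147.5] turn [ 0.21 -1.04 -0.94]
```

View pics/t10.png

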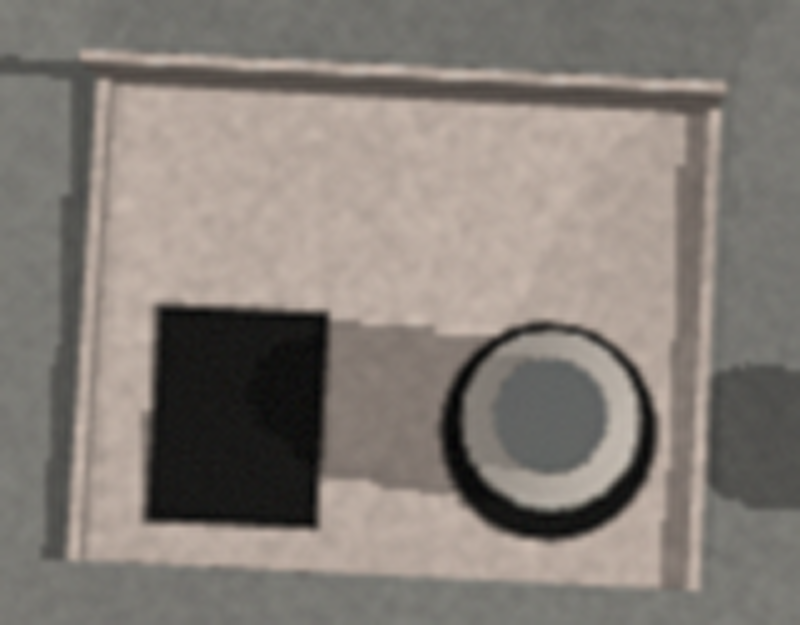

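```bash
python3 - <<'E'
from mats import *
b=lambda u,v,z: ray("top",200+(u+.5)/5-.5,185+(v+.5)/5-.5,z)[:2]
print(b(551,415,.12),b(551,418,.095),b(548.5,430,.007))
E
```

```text
[ 0.51625783 -0.01565329] [ 0.51626155 -0.01564468] [ 0.51535272 -0.01475752]
```

The bottle is within about 1.5 mm of its mat centre in the top view. The cartridge is next.

Call:
servo_tool(gripper=[1, 1, 1, 1, 1, 1, 1, 1], xyz=[[-0.007, -0.009, 0], [-0.006, -0.008, 0.003], [-0.002, -0.003, 0.008], [0, 0, 0.015], [0, 0, 0.015], [0, 0, 0.008], [0, 0, 0], [0, 0, 0]], twist=[[0.1, -0.5, -0.5], [0.1, -0.4, -0.3], [0, 0, 0], [0, 0, 0], [0, 0, 0], [0, 0, 0], [0, 0, 0], [0, 0, 0]])

```text
clock: 53.1
ee_pos: [0.4631, 0.2961, 0.1463]
tool_rot: [0.0, 1.0, -0.017, -0.001]
contact_force: [-0.1, -0.3, 0.1]
width: 0.0853
```

```bash
python3 - <<'E'
from mats import *
go(.4683,.2939,.054,-2)
E
```

```text
t 53.1 pos [0.4631 0.2961 0.1463] F [-0.1 -0.3  0.1] w 0.0853 
shift mm [ 5.5  1.9 92.3] turn [0.05 0.14 0.07]
```

Call:
servo_tool(gripper=[1, 1, 1, 1, 1, 1, 1, 1], xyz=[[0.003, 0.001, 0.004], [0.001, 0.0, 0.014], [0, 0, 0.022], [0, 0, 0.022], [0, 0, 0.015], [0, 0, 0.008], [0, 0, 0.002], [0, 0, 0]], twist=[[0, 0.1, 0], [0, 0, 0], [0, 0, 0], [0, 0, 0], [0, 0, 0], [0, 0, 0], [0, 0, 0], [0, 0, 0]])

```text
clock: 53.9
ee_pos: [0.4703, 0.2944, 0.0548]
tool_rot: [-0.0, 1.0, -0.018, 0.002]
contact_force: [-0.4, -0.7, -0.5]
width: 0.0855
```

```bash
python3 - <<'E'
from mats import *
go(.4683,.2939,.054,-2)
E
```

```text
t 53.9 pos [0.4703 0.2944 0.0548] F [-0.4 -0.7 -0.5] w 0.0855 
shift mm [-2.   0.6  0.8] turn [-0.03 -0.18 -0.1 ]
```

Call:
servo_tool(gripper=[1, 1, 1, 0.8, 0.5, 0.2, 0.2, 0.2], xyz=[[-0.002, 0, 0.001], [-0.001, 0, 0.001], [0, 0, 0], [0, 0, 0], [0, 0, 0], [0, 0, 0], [0, 0, 0], [0, 0, 0]], twist=[[0, -0.2, -0.1], [0, 0, 0], [0, 0, 0], [0, 0, 0], [0, 0, 0], [0, 0, 0], [0, 0, 0], [0, 0, 0]], force=40)

```text
clock: 54.7
ee_pos: [0.4689, 0.2957, 0.0557]
tool_rot: [-0.001, 1.0, -0.018, 0.002]
contact_force: [0.2, 1.3, -0.4]
width: 0.0394
```

```bash
python3 - <<'E'
from mats import *
go(.4683,.2939,.054,-2)
E
```

```text
t 54.7 pos [0.4689 0.2957 0.0557] F [ 0.2  1.3 -0.4] w 0.0394 
shift mm [-0.6  1.9  1.7] turn [-0.15 -0.26 -0.01]
```

Call:
servo_tool(gripper=[0.2, 0.2, 0.2, 0.2, 0.2, 0.2, 0.2, 0.2], xyz=[[0, 0, -0.012], [0, 0, -0.025], [0, 0, -0.03], [0.003, 0.01, -0.015], [0.008, 0.028, -0.003], [0.01, 0.036, 0], [0.01, 0.036, 0], [0.007, 0.03, 0]], twist=[[0, 0, 0], [0, 0, 0], [0, 0, 0], [0, 0, 0], [0, 0, 0], [0, 0, 0], [0, 0, 0], [0, 0, 0]])

```text
clock: 55.5
ee_pos: [0.4995, 0.1575, 0.1473]
tool_rot: [-0.003, 1.0, -0.01, 0.002]
contact_force: [0.4, -0.4, -1.2]
width: 0.0398
```

```bash
python3 - <<'E'
from mats import *
go(.5195,.0923,.09,-2)
E
```

```text
t 55.5 pos [0.4995 0.1575 0.1473] F [ 0.4 -0.4 -1.2] w 0.0398 
shift mm [21.1 65.1 57. ] turn [-0.32 -0.2   0.89]
```

Call:
servo_tool(gripper=[0.2, 0.2, 0.2, 0.2, 0.2, 0.2, 0.2, 0.2], xyz=[[0.007, 0.022, 0], [0.006, 0.018, 0.005], [0.003, 0.01, 0.01], [0.001, 0.003, 0.014], [0, 0, 0.012], [0, 0, 0.005], [0, 0, 0], [0, 0, 0]], twist=[[-0.2, -0.1, 0.5], [0, 0, 0.3], [0, 0, 0], [0, 0, 0], [0, 0, 0], [0, 0, 0], [0, 0, 0], [0, 0, 0]])

```text
clock: 56.3
ee_pos: [0.5144, 0.1002, 0.0987]
tool_rot: [-0.001, 1.0, -0.018, 0.0]
contact_force: [0.4, 0.8, -2.1]
width: 0.0398
```

```bash
python3 - <<'E'
from mats import *
go(.5195,.0923,.067,-2)
E
```

```text
t 56.3 pos [0.5144 0.1002 0.0987] F [ 0.4  0.8 -2.1] w 0.0398 
shift mm [ 5.4  7.8 31.7] turn [-0.06 -0.02 -0.06]
```

Call:
servo_tool(gripper=[0.2, 0.2, 0.2, 0.2, 0.2, 0.2, 0.2, 0.2], xyz=[[0.003, 0.004, 0], [0.001, 0.003, 0.003], [0, 0.001, 0.007], [0, 0, 0.009], [0, 0, 0.006], [0, 0, 0.002], [0, 0, 0], [0, 0, 0]], twist=[[0, 0, 0], [0, 0, 0], [0, 0, 0], [0, 0, 0], [0, 0, 0], [0, 0, 0], [0, 0, 0], [0, 0, 0]])

```text
clock: 57.1
ee_pos: [0.5188, 0.0928, 0.0699]
tool_rot: [-0.001, 1.0, -0.017, 0.001]
contact_force: [-0.2, -0.4, -1.0]
width: 0.0396
```

```bash
python3 - <<'E'
from mats import *
import pickle
go(.5195,.0923,.06,-2)
p=P('wrist');im=bot.camera('wrist');pickle.dump((p,im),open('w11.pkl','wb'))
crop(im,170,120,470,360,2.6,"w11.png")
E
```

```text
t 57.1 pos [0.5188 0.0928 0.0699] F [-0.2 -0.4 -1. ] w 0.0396 
shift mm [0.7 0.5 9.9] turn [-0.09 -0.08  0.05]
```

View pics/w11.png

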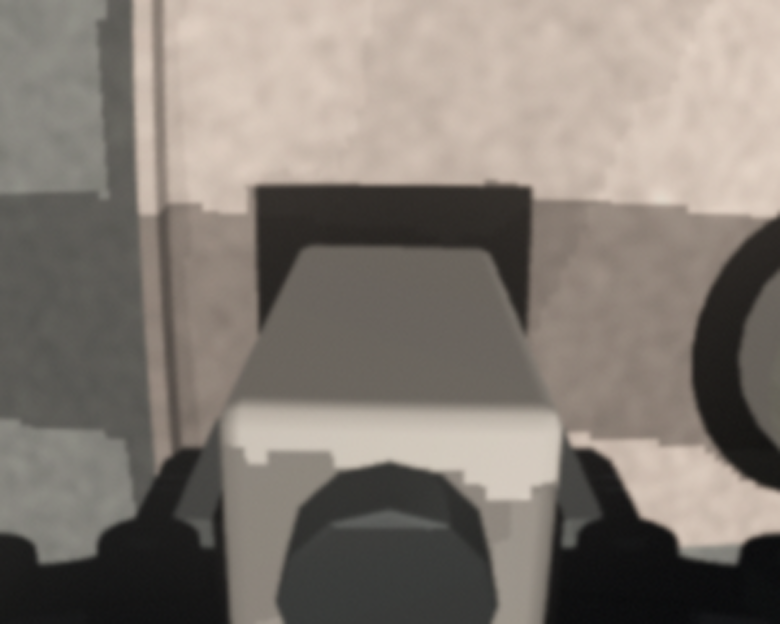

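```bash
python3 - <<'E'
from mats import *
import pickle
p,im=pickle.load(open('w11.pkl','rb'))
f=lambda u,v,z:ray("wrist",170+(u+.5)/2.6-.5,120+(v+.5)/2.6-.5,z,p)[:2]
def show(n,a,b,h):
    y=(a-b)/np.linalg.norm(a-b);x=np.array([y[1],-y[0]]);print(n,np.linalg.norm(a-b),np.degrees(np.arctan2(y[1],y[0]))-90,(a+b)/2-h*x)
show("mat",f(257,186,.007),f(531,186,.007),.038)
show("cart",f(300,246,.0172),f(491,249,.0172),.028)
E
```

```text
mat 0.05911748432333041 -1.894058275847783 [0.51964963 0.09107564]
cart 0.0395424556874568 -2.819269030819598 [0.51811231 0.09131444]
```

Call:
servo_tool(gripper=[0.2, 0.2, 0.2, 0.2, 0.2, 0.2, 0.2, 0.2], xyz=[[0.0015, 0, 0.001], [0, 0, 0.002], [0, 0, 0.002], [0, 0, 0.001], [0, 0, 0.001], [0, 0, 0], [0, 0, 0], [0, 0, 0]], twist=[[0, 0, 0], [0, 0, 0], [0, 0, 0], [0, 0, 0], [0, 0, 0], [0, 0, 0], [0, 0, 0], [0, 0, 0]])

```text
clock: 57.95
ee_pos: [0.5211, 0.093, 0.0632]
tool_rot: [-0.001, 1.0, -0.017, 0.002]
contact_force: [-0.5, -0.5, -1.9]
width: 0.0394
```

```bash
python3 - <<'E'
from mats import *
go(.5203,.0926,.06,-2)
E
```

```text
t 57.95 pos [0.5211 0.093  0.0632] F [-0.5 -0.5 -1.9] w 0.0394 
shift mm [-0.8  0.4  3.2] turn [-0.09 -0.18  0.05]
```

Call:
servo_tool(gripper=[0.2, 0.2, 0.2, 0.2, 0.2, 0.2, 0.2, 0.2], xyz=[[-0.0007, 0.0003, 0.001], [0, 0, 0.001], [0, 0, 0.0008], [0, 0, 0.0006], [0, 0, 0.0004], [0, 0, 0], [0, 0, 0], [0, 0, 0]], twist=[[-0.1, -0.2, 0], [0, 0, 0], [0, 0, 0], [0, 0, 0], [0, 0, 0], [0, 0, 0], [0, 0, 0], [0, 0, 0]])

```text
clock: 58.75
ee_pos: [0.5207, 0.0927, 0.0598]
tool_rot: [0.0, 1.0, -0.017, -0.0]
contact_force: [-1.0, 0.9, -0.7]
width: 0.0399
```

```bash
python3 - <<'E'
from mats import *
go(.5203,.0926,.06,-2)
E
```

```text
t 58.75 pos [0.5207 0.0927 0.0598] F [-1.   0.9 -0.7] w 0.0399 
shift mm [-0.4  0.1 -0.2] turn [0.04 0.   0.05]
```

Call:
servo_tool(gripper=[0.2, 0.2, 0.2, 0.2, 0.2, 0.2, 0.2, 0.2], xyz=[[0, 0, 0.0006], [0, 0, 0.0006], [0, 0, 0.0004], [0, 0, 0], [0, 0, 0], [0, 0, 0], [0, 0, 0], [0, 0, 0]], twist=[[0, 0, 0], [0, 0, 0], [0, 0, 0], [0, 0, 0], [0, 0, 0], [0, 0, 0], [0, 0, 0], [0, 0, 0]])

```text
clock: 59.55
ee_pos: [0.5207, 0.0928, 0.0598]
tool_rot: [0.001, 1.0, -0.017, -0.0]
contact_force: [-2.0, -0.4, 2.1]
width: 0.0395
```

```bash
python3 - <<'E'
from mats import *
go(.5203,.0926,.06,-2)
E
```

```text
t 59.55 pos [0.5207 0.0928 0.0598] F [-2.  -0.4  2.1] w 0.0395 
shift mm [-0.4  0.2 -0.2] turn [0.12 0.03 0.05]
```

Contact confirmed. I'll release, rise and move clear.

Call:
servo_tool(gripper=[0.5, 0.7, 0.8, 0.8, 0.8, 0.8, 0.8, 0.8], xyz=[[0, 0, 0], [0, 0, 0], [0, 0, 0], [0, 0, -0.01], [0, 0, -0.025], [0, 0, -0.04], [0, 0, -0.035], [0, 0, -0.02]], twist=[[0, 0, 0], [0, 0, 0], [0, 0, 0], [0, 0, 0], [0, 0, 0], [0, 0, 0], [0, 0, 0], [0, 0, 0]])

```text
clock: 60.35
ee_pos: [0.5192, 0.0935, 0.1932]
tool_rot: [-0.0, 1.0, -0.016, -0.002]
contact_force: [-0.0, -0.6, 0.3]
width: 0.0679
```

Call:
servo_tool(gripper=[0.8, 0.8, 0.8, 0.8, 0.8, 0.8, 0.8, 0.8], xyz=[[0, -0.02, 0], [0, -0.04, 0], [0, -0.045, 0], [0, -0.045, 0], [0, -0.04, 0], [0, -0.02, 0], [0, 0, 0], [0, 0, 0]], twist=[[0, 0, 0], [0, 0, 0], [0, 0, 0], [0, 0, 0], [0, 0, 0], [0, 0, 0], [0, 0, 0], [0, 0, 0]])

```text
clock: 61.15
ee_pos: [0.5319, 0.3096, 0.2038]
tool_rot: [-0.001, 1.0, -0.02, 0.005]
contact_force: [-0.0, -0.1, -0.1]
width: 0.0682
```

```bash
python3 - <<'E'
from mats import *
import cv2
go(.52,.09,.2,-2)
t=bot.camera('top');crop(t,200,185,360,310,5,"t12.png");crop(t,415,210,535,345,4,"t12t.png")
s=bot.camera('scene');cv2.imwrite("pics/s12.png",s[:,:,::-1])
E
```

```text
t 61.15 pos [0.5319 0.3096 0.2038] F [-0.  -0.1 -0.1] w 0.0682 
shift mm [ -3.2 219.9   3.4] turn [-0.1  -0.58 -0.27]
```

View pics/t12.png

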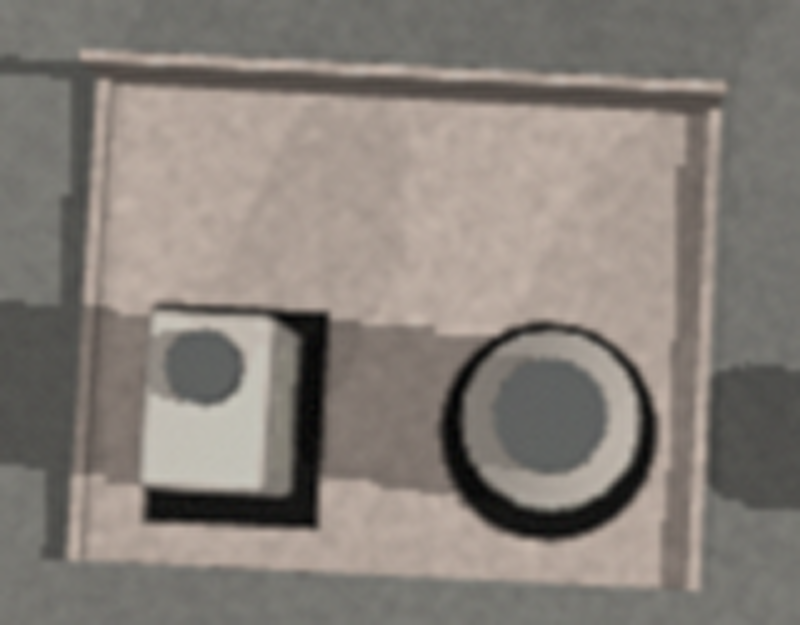

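View pics/t12t.png

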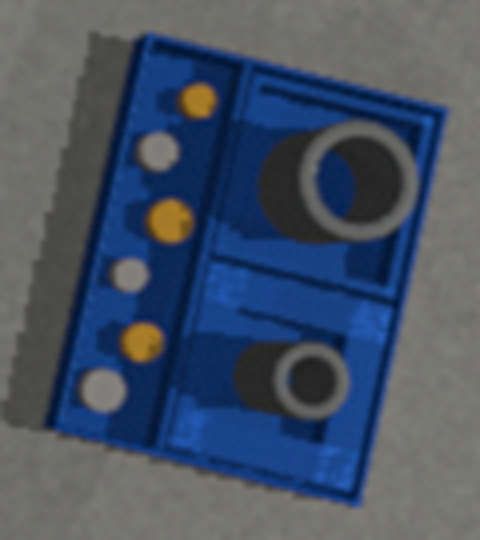

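View pics/s12.png

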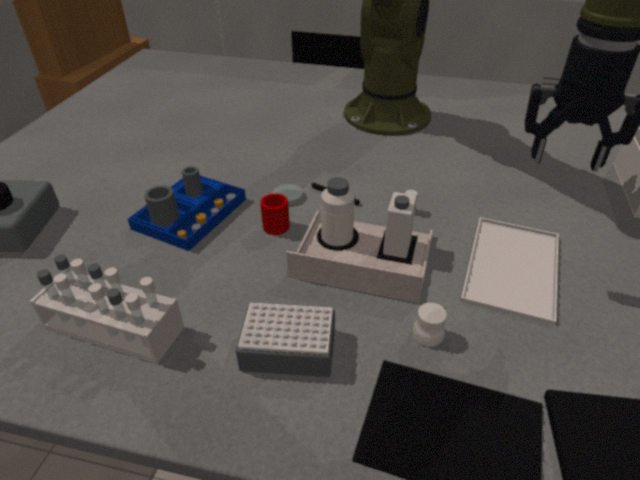

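```bash
python3 - <<'E'
from mats import *
b=lambda u,v,z: ray("top",200+(u+.5)/5-.5,185+(v+.5)/5-.5,z)[:2]
t=lambda u,v,z: ray("top",415+(u+.5)/4-.5,210+(v+.5)/4-.5,z)[:2]
c=[b(*q,.102) for q in((153,310),(273,314),(265,494),(142,488))]
print(np.mean(c,0),[np.degrees(np.arctan2(*(p-q)[::-1])) for p,q in((c[0],c[3]),(c[1],c[2]))],b(204,368,.115),"L",t(360,180,.067),"S",t(312,380,.067))
print(bot.job_done())
E
```

```text
[0.52023714 0.09165971] [np.float64(-2.2796914599349), np.float64(-1.4937134716184408)] [0.52995277 0.09161932] L [ 0.54253026 -0.33483456] S [ 0.46082383 -0.31369952]
the job is handed in; nothing more can be done
None
```

I moved the bottle and cartridge to the side tray and then stood the large sleeve in the large compartment and the small sleeve in the small one. After that I put the bottle back on the round mat and the cartridge back on the rectangular one. I handed the job in at about 61 s of the 147 s allowed.

**Last checks (top and scene views):**
- **Upright:** All four objects stand upright, with the gripper clear of everything.
- **Sleeves:** Both are within about 2 mm of their compartment centres.
- **Bottle:** It is about 1–1.5 mm from the centre of its mat.
- **Cartridge:** It is about 2 mm from the centre of its mat in the top view, at about -1.9° yaw. The mat measures -1.7° to -2.2°, so they are square within the reading error.
- **Set-down:** Every object was lowered until the wrist force reversed (1–3 N) before I released it.

**Disagreements:** The wrist and top cameras differ by about 1.5–2 mm in y over the mats, which is within the stated calibration, so the offsets above are only good to that. One wrist reading, with the cartridge still in the gripper, put it about 0.9° off square to the mat. The final top view and the tool's own angle do not support that.

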